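Spin three turbo cores, set aside the one whose bearing drags

TASK

Three turbo cores stand in tilted cradles, and the bearing of one of them drags: turn the compressor wheel of each core by about a quarter turn (at least a sixth), leave it turned, and feel which one is stiff, trying all three before any core leaves its cradle. Then slide the dragging core up its slope against the sprung keeper until its foot is clear of the hook, lift it out, and stand it upright on its foot inside the empty aluminium tray. Leave the two free-running cores seated in their cradles and do not disturb the two shaft wheels standing nearby.

Things in the scene. Friction and masses are not known exactly. Their poses are not given: they have to be found in the camera images.
- core_a: turbo core, loose, 0.31 kg: cast housing on a square foot 56 x 56 x 8 mm, bladed wheel (69 mm across) on top, hex nut on the shaft end. Origin: centre of the foot's underside; z = shaft axis, foot to nut; x = up the cradle's slope. Along z (mm): foot 0-8, neck (radius 18) 8-20, housing (radius 33) 20-41, wheel 44-72, tab 72-76, nut 76-98. The three cores look alike; one drags
- rotor_a (a joint): angle of wheel, tab and nut of core_a, which turn together about the core's z (rad, counter-clockwise seen from the nut; no stop near). At 0 the tab points along the core's x and two of the nut's six flats face +x and -x. A dragging bearing takes about 0.35 N m to turn and stops at once when let go; a good one takes under 0.004 N m and coasts a little when flicked
- tab_a (a point): outer end of the tab on core_a's rotor, 28 mm from the shaft axis, on the tab's upper face 76 mm above the foot's underside; the tab is 8 mm wide, 4 mm thick, and its flat sides can be pushed
- nut_a (a point): centre of the top face of core_a's hex nut, on the shaft axis; the nut is 22 mm tall, 17 mm across flats, clear of the tab below it, and can be gripped to turn the wheel or to lift the core
- stand_a: fixed cradle of core_a: base 120 x 90 mm, plate sloping up 30 degrees toward its +x, so the core leans 30 degrees toward its -x (roughly to the robot). Origin: centre of its underside; the foot sits at (0, 0, 42 mm) between side rails 7 mm high (1.4 mm play), tucked 7 mm under a hook (lip 12 to 18 mm above the plate) at the low end. Slid 8 to 14 mm up the slope, the core can rise along its axis
- keeper_a (a joint): travel of the sprung keeper of stand_a, a steel block 34 mm wide that slides up the slope: 0 at rest, just touching the foot's high edge, up to 0.017 m when pressed by the foot; light spring, 0.3 N at rest, 0.9 N at 12 mm
- core_b: turbo core, loose, 0.31 kg: cast housing on a square foot 56 x 56 x 8 mm, bladed wheel (69 mm across) on top, hex nut on the shaft end. Origin: centre of the foot's underside; z = shaft axis, foot to nut; x = up the cradle's slope. Along z (mm): foot 0-8, neck (radius 18) 8-20, housing (radius 33) 20-41, wheel 44-72, tab 72-76, nut 76-98. The three cores look alike; one drags
- rotor_b (a joint): angle of wheel, tab and nut of core_b, which turn together about the core's z (rad, counter-clockwise seen from the nut; no stop near). At 0 the tab points along the core's x and two of the nut's six flats face +x and -x. A dragging bearing takes about 0.35 N m to turn and stops at once when let go; a good one takes under 0.004 N m and coasts a little when flicked
- tab_b (a point): outer end of the tab on core_b's rotor, 28 mm from the shaft axis, on the tab's upper face 76 mm above the foot's underside; the tab is 8 mm wide, 4 mm thick, and its flat sides can be pushed
- nut_b (a point): centre of the top face of core_b's hex nut, on the shaft axis; the nut is 22 mm tall, 17 mm across flats, clear of the tab below it, and can be gripped to turn the wheel or to lift the core
- stand_b: fixed cradle of core_b: base 120 x 90 mm, plate sloping up 30 degrees toward its +x, so the core leans 30 degrees toward its -x (roughly to the robot). Origin: centre of its underside; the foot sits at (0, 0, 42 mm) between side rails 7 mm high (1.4 mm play), tucked 7 mm under a hook (lip 12 to 18 mm above the plate) at the low end. Slid 8 to 14 mm up the slope, the core can rise along its axis
- keeper_b (a joint): travel of the sprung keeper of stand_b, a steel block 34 mm wide that slides up the slope: 0 at rest, just touching the foot's high edge, up to 0.017 m when pressed by the foot; light spring, 0.3 N at rest, 0.9 N at 12 mm
- core_c: turbo core, loose, 0.31 kg: cast housing on a square foot 56 x 56 x 8 mm, bladed wheel (69 mm across) on top, hex nut on the shaft end. Origin: centre of the foot's underside; z = shaft axis, foot to nut; x = up the cradle's slope. Along z (mm): foot 0-8, neck (radius 18) 8-20, housing (radius 33) 20-41, wheel 44-72, tab 72-76, nut 76-98. The three cores look alike; one drags
- rotor_c (a joint): angle of wheel, tab and nut of core_c, which turn together about the core's z (rad, counter-clockwise seen from the nut; no stop near). At 0 the tab points along the core's x and two of the nut's six flats face +x and -x. A dragging bearing takes about 0.35 N m to turn and stops at once when let go; a good one takes under 0.004 N m and coasts a little when flicked
- tab_c (a point): outer end of the tab on core_c's rotor, 28 mm from the shaft axis, on the tab's upper face 76 mm above the foot's underside; the tab is 8 mm wide, 4 mm thick, and its flat sides can be pushed
- nut_c (a point): centre of the top face of core_c's hex nut, on the shaft axis; the nut is 22 mm tall, 17 mm across flats, clear of the tab below it, and can be gripped to turn the wheel or to lift the core
- stand_c: fixed cradle of core_c: base 120 x 90 mm, plate sloping up 30 degrees toward its +x, so the core leans 30 degrees toward its -x (roughly to the robot). Origin: centre of its underside; the foot sits at (0, 0, 42 mm) between side rails 7 mm high (1.4 mm play), tucked 7 mm under a hook (lip 12 to 18 mm above the plate) at the low end. Slid 8 to 14 mm up the slope, the core can rise along its axis
- keeper_c (a joint): travel of the sprung keeper of stand_c, a steel block 34 mm wide that slides up the slope: 0 at rest, just touching the foot's high edge, up to 0.017 m when pressed by the foot; light spring, 0.3 N at rest, 0.9 N at 12 mm
- tray: fixed empty aluminium tray, outside 125 x 125 x 18 mm, walls and floor 4 mm. Origin: centre of its underside; axes along its sides
- shaft_1: bystander: loose turbine wheel with shaft, 60 mm across and 157 mm tall, standing on its small nose with the shaft (16 mm) pointing up; it tips easily. Origin: centre of its underside; z up
- shaft_2: bystander: loose turbine wheel with shaft, 60 mm across and 157 mm tall, standing on its small nose with the shaft (16 mm) pointing up; it tips easily. Origin: centre of its underside; z up

How it is judged:
By the outcome, as a careful person would: the job done as asked, in the order asked, and still so for the second after the job is handed in, with the robot touching nothing.
It also fails if it takes over 72 s, if anything falls off the work surface, if the arm or the gripper's body presses on something with over 40 N, if the wrist force passes 120 N, or if a joint passes its speed limit or range.

ROBOT

A 6-joint arm with a two-finger parallel gripper is mounted at the origin on a cart in front of the work surface, level with it; the furniture and walls round the work are solid. World frame = base frame: x ahead of the robot, y to its left, z up, the work surface at z = 0. Lengths are in mm, angles in rad, forces in N, time in s.
With the tool pointing down it reaches from about 300 to 875 mm from the base axis. Payload 4.2 kg.
Tool frame: the origin (TCP) lies at the very end of the fingers, on their centre line; the grasp point (between the pads) lies 19 mm behind it; z points along the fingers, y is the line along which they close (so a half turn about z gives the same grasp; the last joint's range is limited). The gripper opens to 85 mm and grips with 20 to 120 N. Pads are 22 mm wide; open, the fingers measure 114 mm over their backs; the gripper's body (76 mm by 85 mm) begins 54 mm behind the grasp point. The pads swing forward as they close: fully open they stand 13 mm farther back than shut.
Start: joints at [1.102, 0.32, 1.565, -0, 1.257, -0.02], TCP at [249.488, 518.071, 231.338] pointing down, gripper open.
Joint ranges: [-3.11, 3.11], [-0.84, 2.01], [0.21, 2.61], [-1.34, 4.49], [0.05, 2.63], [-2.56, 2.56]. Speed limits (rad/s): [2.57, 2.57, 3.14, 3.14, 3.14, 3.14].

INTERFACE

Orientations are given as a unit quaternion [w, x, y, z].
In Python, from workcell import manip gives the robot as it stands. The module is installed in compiled form; this text tells all that it offers.
- The arm moves only by the tool move_arm, never from a script. Its argument "series" is text: rows parted by semicolons, each of 5 numbers parted by spaces: the opening, from 0 (shut) to 1 (fully open), then the shift along the world's x, y, z in mm, then the turn about the world's z in degrees. In form: grip x y z twist; .... A call has 1 to 20 rows; each row is the pose to reach, as a shift and turn from the pose commanded when the call began; what a row does not reach only later rows make up. A row lasts 1/12 s, in which the tool goes at most 41.7 mm and 7.16 degrees, less where a joint would pass 70% of its speed; a pose out of reach is approached as far as the arm can. A call with a gripper value outside its range is refused whole. The fingers move at their own pace and stop on an object; "force" is the grip in N (left out, the last holds). Time passes only in rows, so rows that repeat a pose let the fingers close. It gives the time, the measured TCP pose, the force, the opening and the grip force at its end, in the units of the state.
- manip.state(): the state, without advancing time (a new reading comes with each control period).
- manip.read_camera(name): name is "side" or "top" or "wrist"; returns a dict with "color" (420x560x3 uint8, red, green, blue), "intrinsics" (3x3 intrinsics, pixels), "extrinsics" (4x4, takes a point from camera to world coordinates). Camera axes: x right, y down, z forward; pixel columns grow to the right and rows downward; lengths in mm; the calibration is good to about 2 mm. A picture is of the moment at which its call begins. There is no depth.
- manip.hand_in(): hands the job in; it is judged then, once.
Trained networks look in the newest picture that a camera, given by its name, has taken for a name from the list of things; names that differ only in an ending like _2 or _b are one class to them, and where a whole thing is asked for, a point or a joint stands for the part that bears it (a point fixed in the world has none). Each returns a list of dicts, best first, with "score" (0 to 1); they miss things now and then, are a little off and sometimes report something else, mostly with a low value. They report only what shows in the picture. A call takes as long as a camera call.
- manip.search_frame(camera, thing): "uv" ([column, row] in pixels, amid what is visible of it).
- manip.trace(camera, thing): "mask" (420x560 bool, what is visible of it) and "uv" ([column, row] in pixels, amid what is visible of it).
The state is a dict: "clock": time; "joint_pos": joint angles; "qd": joint speeds; "joint_torque": joint torques, N m; "tcp_pos": TCP position; "tool_rot": TCP orientation; "force": force on the tool from outside, world axes, zero at the start; "moment": the same for the moment, N m; "opening": finger opening in mm; "gripper_force": force on a finger pad.
Only numpy, scipy, OpenCV 4.12 (cv2) and the standard library are available. Lean on these libraries where they do the work, as an engineer would, in place of code of your own. Each camera call takes 0.05 s, during which the arm holds its last target. There are 200 camera calls.

## Working session

There is one attempt and no reset: what is moved stays moved. The work goes in short steps, Python scripts to look and compute and a tool call to move; the robot and the scene stay as the last step left them, time stands still between calls to the robot, and variables do not carry over. Pictures are saved under pics/ and viewed, at most 10 in all, crops included, and the job is handed in when it is done.

Besides the shell and the picture viewer there is one more tool, called after "Request:" as name(argument=value, ...) on one line, values as JSON. move_arm: Moves the arm, as the interface text tells. Its arguments: {"type":"object","properties":{"series":{"type":"string"},"force":{"type":"number"}},"required":["series"]}

```bash
mkdir -p pics; cat > h.py <<'E'
import numpy as np, cv2
from workcell import manip
def ray(cam,uv):
    K=np.array(cam["intrinsics"]);T=np.array(cam["extrinsics"])
    d=T[:3,:3]@np.linalg.solve(K,[uv[0],uv[1],1.]);return T[:3,3],d/np.linalg.norm(d)
def onz(cam,uv,z):
    o,d=ray(cam,uv);return o+d*(z-o[2])/d[2]
def proj(cam,p):
    K=np.array(cam["intrinsics"]);T=np.linalg.inv(np.array(cam["extrinsics"]))
    q=K@(T[:3,:3]@np.asarray(p,float)+T[:3,3]);return q[:2]/q[2]
def tri(rs):
    A=0;b=0
    for o,d in rs:
        P=np.eye(3)-np.outer(d,d);A=A+P;b=b+P@o
    return np.linalg.solve(A,b)
def save(c,n): cv2.imwrite(f"pics/{n}.png",c["color"][...,::-1])
E
python3 - <<'E'
from h import *
np.set_printoptions(precision=1,suppress=True)
s=manip.state();print({k:np.round(v,3) for k,v in s.items()})
ims=[]
for n in ["top","side"]:
    c=manip.read_camera(n);save(c,n+"0")
    print(n,c["extrinsics"],c["intrinsics"])
    for t in ["nut_a","tab_a","core_a","stand_a","keeper_a","tray","shaft_1"]:
        print(t,[(np.round(r["uv"],1),round(r["score"],2)) for r in manip.search_frame(n,t)])
E
```

```text
{'clock': np.float64(0.0), 'joint_pos': array([ 1.1,  0.3,  1.6,  0. ,  1.3, -0. ]), 'qd': array([ 0.,  0.,  0.,  0., -0.,  0.]), 'joint_torque': array([ -0. , -41.6, -23.4,  -0. ,   0. ,  -0. ]), 'tcp_pos': array([249.2, 517.6, 230.5]), 'tool_rot': array([-0. ,  0.2,  1. , -0. ]), 'force': array([-0.3, -0.5, -0.4]), 'moment': array([ 0., -0.,  0.]), 'gripper_force': np.float64(0.0), 'opening': np.float64(85.292)}
top [[   0.    -1.     0.1  427.8]
 [  -1.    -0.     0.   -13.6]
 [  -0.    -0.1   -1.  1375.4]
 [   0.     0.     0.     1. ]] [[453.    0.  278.7]
 [  0.  453.  215.5]
 [  0.    0.    1. ]]
nut_a [(array([320.7, 238.5]), 0.91), (array([169.7, 248.4]), 0.82), (array([236.8, 227.6]), 0.62)]
tab_a [(array([167.3, 254.4]), 0.78), (array([236.2, 229.7]), 0.64), (array([320.9, 237. ]), 0.56), (array([169.8, 234.6]), 0.56)]
core_a [(array([167.9, 246.1]), 0.88), (array([322.9, 234.3]), 0.85), (array([322.1, 235.9]), 0.71), (array([235.6, 227. ]), 0.59), (array([319.3, 220.2]), 0.5)]
stand_a [(array([244.8, 212.7]), 0.84), (array([179.1, 231.5]), 0.72), (array([319.1, 223.2]), 0
[... 305 characters left out ...]
9    -0.5   696.6]
 [    0.      0.      0.      1. ]] [[448.6   0.  274.5]
 [  0.  448.6 204.5]
 [  0.    0.    1. ]]
nut_a [(array([269.5, 193.8]), 0.78), (array([258. , 229.8]), 0.64), (array([253.5, 168.6]), 0.56)]
tab_a [(array([250.4, 225.8]), 0.82), (array([263.1, 186.2]), 0.75), (array([250.6, 164.4]), 0.53)]
core_a [(array([257.6, 232.2]), 0.95), (array([255. , 168.6]), 0.82), (array([265.1, 191.3]), 0.79), (array([221.7, 222. ]), 0.43)]
stand_a [(array([277.4, 210.5]), 0.82), (array([255.6, 179.9]), 0.66), (array([270.8, 252.1]), 0.6), (array([221.5, 221.6]), 0.3)]
keeper_a []
tray [(array([232.8, 289.6]), 0.68)]
shaft_1 [(array([218.1, 222.9]), 0.92), (array([317. , 240.4]), 0.6)]
```

View pics/top0.png

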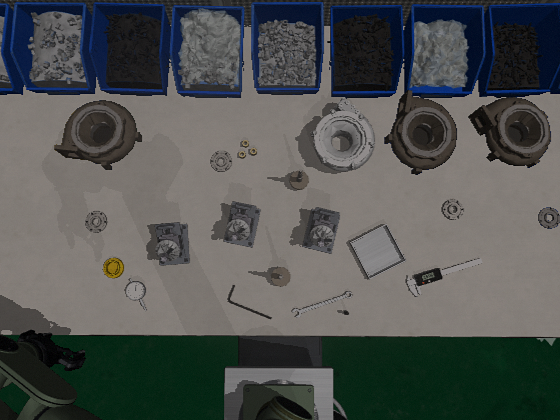

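View pics/side0.png

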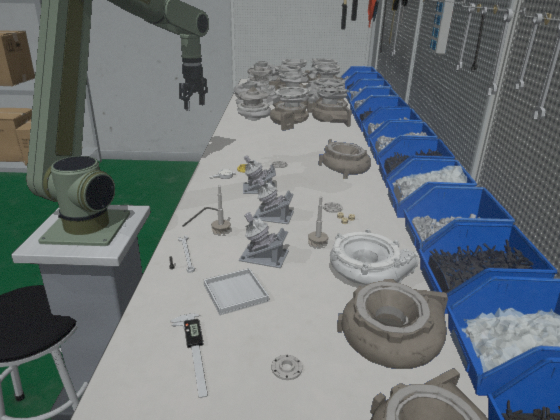

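The top view shows the cores at (168,246), (238,226) and (321,234), the shaft wheels at (297,180) and (279,277), and the tray at (376,251). The side view agrees. Next I triangulate these and zoom in.

```bash
python3 - <<'E'
from h import *
np.set_printoptions(precision=1,suppress=True)
t=manip.read_camera("top");s=manip.read_camera("side")
for a,b in [((169.7,248.4),(253.5,168.6)),((236.8,227.6),(269.5,193.8)),((320.7,238.5),(258,229.8))]:
    r=[ray(t,a),ray(s,b)];p=tri(r);print("nut",p,proj(t,p)-a,proj(s,p)-b)
for n in ["tray","shaft_1","stand_a"]:
    for r in manip.trace("top",n):
        m=r["mask"].astype(np.uint8);ys,xs=np.nonzero(m)
        c,_=cv2.findContours(m,0,2);c=max(c,key=cv2.contourArea);rc=cv2.minAreaRect(c)
        print(n,round(r["score"],2),r["uv"],m.sum(),rc, onz(t,rc[0],18 if n=="tray" else 0))
c=t["color"][190:290,130:420];cv2.imwrite("pics/topcrop.png",cv2.resize(c,None,fx=2.75,fy=2.75,interpolation=2)[...,::-1])
E
```

```text
nut [495.3 309.6  83.2] [0.1 0.8] [ 0.7 -0.1]
nut [558.6 119.8  74.9] [-0. -0.] [-0.  0.]
nut [ 532.2 -121.    78.9] [-0.2 -1.7] [-1.8  0.1]
tray 0.85 [373.4, 251.6] 1698 ((377.1000671386719, 251.20004272460938), (41.59086608886719, 42.03807067871094), 63.43495178222656) [ 494.3 -294.5   18. ]
tray 0.75 [236.6, 229.5] 435 ((237.5, 229.0), (22.0, 23.0), 90.0) [560.  123.5  18. ]
shaft_1 0.68 [281.4, 278.8] 281 ((280.0, 276.0), (18.0, 18.0), 90.0) [420.   -4.7   0. ]
shaft_1 0.66 [296.8, 181.5] 293 ((299.0, 179.5), (19.0, 18.0), 90.0) [715.8 -62.7   0. ]
stand_a 0.73 [319.3, 223.3] 642 ((321.01263427734375, 229.3029327392578), (28.85816192626953, 41.48563766479492), 13.13402271270752) [ 561.3 -129.3    0. ]
stand_a 0.62 [246.3, 217.3] 749 ((241.8448028564453, 224.28292846679688), (30.05181884765625, 42.285301208496094), 12.804265975952148) [576.3 112.2   0. ]
stand_a 0.54 [236.2, 231.6] 418 ((237.25, 230.25003051757812), (23.33452033996582, 21.21320343017578), 45.0) [557.9 126.    0. ]
```

View pics/topcrop.png

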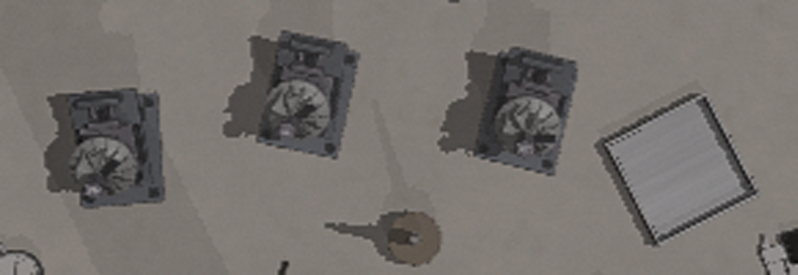

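Request:
move_arm(series="1 0 0 60 0; 1 40 -30 90 0; 1 70 -60 90 0; 1 100 -90 90 0; 1 130 -120 90 0; 1 155 -150 90 0; 1 180 -180 90 0; 1 205 -208 90 0; 1 205 -208 90 0; 1 205 -208 90 0")

```text
clock: 1.88
tcp_pos: [456.7, 307.2, 321.3]
tool_rot: [0.001, 0.225, 0.974, -0.0]
force: [0.6, -0.3, -0.1]
opening: 85.3
gripper_force: 0.0
```

```bash
python3 - <<'E'
from h import *
np.set_printoptions(precision=3,suppress=True)
s=manip.state();print(s["clock"],s["tcp_pos"],s["tool_rot"],s["force"])
c=manip.read_camera("wrist");save(c,"w1");print(c["extrinsics"],c["intrinsics"])
for t in ["nut_a","tab_a","core_a","stand_a"]:
    print(t,[(np.round(r["uv"],1),round(r["score"],2),onz(c,r["uv"],120)) for r in manip.search_frame("wrist",t)])
E
```

```text
1.8833 [456.709 307.224 321.281] [ 0.001  0.225  0.974 -0.   ] [ 0.619 -0.306 -0.136]
[[  0.438   0.861   0.259 390.447]
 [  0.899  -0.419  -0.127 338.453]
 [ -0.001   0.288  -0.958 464.556]
 [  0.      0.      0.      1.   ]] [[357.843   0.    278.958]
 [  0.    357.843 212.199]
 [  0.      0.      1.   ]]
nut_a [(array([302.1, 200.8]), 0.8, array([482.972, 318.746, 120.   ])), (array([190.2, 308.4]), 0.79, array([539.801, 157.36 , 120.   ])), (array([ 42.9, 347.2]), 0.46, array([510.003, -18.085, 120.   ])), (array([185.5, 308.7]), 0.39, array([537.872, 152.547, 120.   ]))]
tab_a [(array([301.3, 198.6]), 0.89, array([480.571, 318.985, 120.   ])), (array([184.4, 311. ]), 0.62, array([539.826, 150.012, 120.   ]))]
core_a [(array([183. , 308.4]), 0.7, array([536.351, 150.276, 120.   ])), (array([304. , 200.4]), 0.66, array([483.427, 320.62 , 120.   ])), (array([ 47., 347.]), 0.4, array([511.823, -13.738, 120.   ])), (array([203.4, 301. ]), 0.28, array([538.156, 174.851, 120.   ]))]
stand_a [(array([204.8, 299.5]), 0.78, array([537.219, 177.123, 120.   ])), (array([ 44.5, 329. ]), 0.63, array([491.278,  -1.911, 120.   ])), (array([318.5, 222.9]), 0.58, array([511.296, 323.929, 120.   ])), (array([179.3, 310.5]), 0.5, array([536.838, 145.301, 120.   ]))]
```

View pics/w1.png

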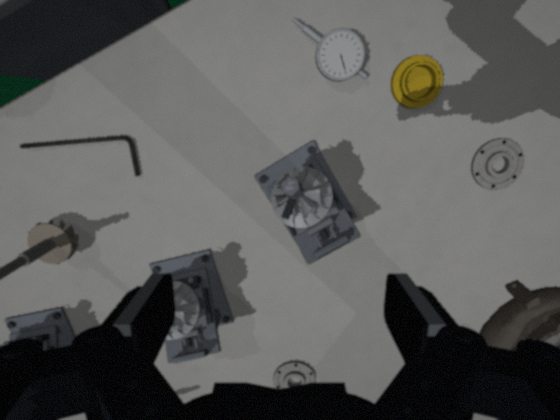

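The wrist view shows core 1 with its wheel at (302,199), its nut near (291,187), and base corners at (255,177), (316,141), (360,238) and (308,262). Next I get the stand poses from the base corners and take closer views.

```bash
cat >> h.py <<'E'
def nut_of(x,y,yaw,h=98):
    c,s=np.cos(yaw),np.sin(yaw);k=-h*.5
    return np.array([x+c*k,y+s*k,42+h*.866])
def fit(cam,uv):  # corners order: (-x,+y),(-x,-y),(+x,-y),(+x,+y) of base, z~3
    from scipy.optimize import least_squares
    L=np.array([[-60,45],[-60,-45],[60,-45],[60,45]])
    P=np.array([onz(cam,u,3)[:2] for u in uv])
    def R(q):
        c,s=np.cos(q[2]),np.sin(q[2]);return (L@np.array([[c,s],[-s,c]])+q[:2]-P).ravel()
    r=least_squares(R,[*P.mean(0),0]);return r.x,r.fun
E
python3 - <<'E'
from h import *
np.set_printoptions(precision=2,suppress=True)
c=manip.read_camera("wrist");t=manip.read_camera("top")
for cam,uv in [(c,[(316,141),(255,177),(308,262),(360,238)]),
  (t,[(130+x/2.75,190+y/2.75) for x,y in [(256,143),(337,158),(358,50),(283,32)]]),
  (t,[(130+x/2.75,190+y/2.75) for x,y in [(474,158),(555,174),(578,62),(510,46)]])]:
    # order check
    if cam is c: uv=[uv[i] for i in (0,1,2,3)]
    q,f=fit(cam,uv);print(q,np.degrees(q[2]),f);n=nut_of(*q);print("nut",n,"wrist",proj(c,n),"top",proj(t,n), "midnut",nut_of(*q,h=87))
s=manip.state();from scipy.spatial.transform import Rotation as R
w,x,y,z=s["tool_rot"];print(R.from_quat([x,y,z,w]).as_matrix())
im=c["color"][130:280,230:390];im=np.clip(im.astype(float)*2,0,255).astype(np.uint8)
cv2.imwrite("pics/w1c.png",cv2.resize(im,None,fx=4,fy=4,interpolation=2)[...,::-1])
E
```

```text
[522.75 323.48   0.05] 2.958101007203494 [ 13.46  -0.04  10.15   0.87 -10.42  -5.68 -13.19   4.85]
nut [473.81 320.95 126.87] wrist [298.07 198.34] top [161.48 256.19] midnut [479.31 321.23 117.34]
[574.65 110.91  -0.2 ] -11.69086368108323 [ 3.24 -1.1   1.35  0.38 -1.33 -1.76 -3.26  2.48]
nut [526.67 120.84 126.87] wrist [150.44 318.53] top [234.37 237.19] midnut [532.05 119.72 117.34]
[ 559.26 -133.46   -0.25] -14.176480132309484 [ 6.34 -2.95  1.65 -1.41 -6.09 -3.8  -1.89  8.16]
nut [ 511.76 -121.46  126.87] wrist [-36.26 387.52] top [322.16 242.77] midnut [ 517.09 -122.81  117.34]
[[-0.9   0.43 -0.  ]
 [ 0.43  0.9   0.  ]
 [ 0.    0.   -1.  ]]
```

View pics/w1c.png

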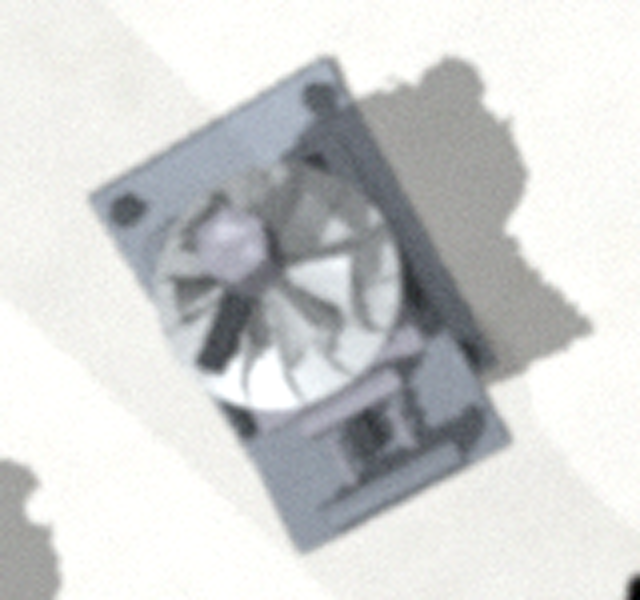

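```bash
python3 - <<'E'
from h import *
np.set_printoptions(precision=2,suppress=True)
c=manip.read_camera("wrist");t=manip.read_camera("top")
f=lambda x,y,z:onz(c,(230+x/4-.4,130+y/4-.4),z)
n=f(230,238,127);print("nut",n,proj(t,n)); 
a,b=f(335,57,3),f(92,197,3);print(a,b,np.linalg.norm(a-b)); d=a-b;print("yaw front",np.degrees(np.arctan2(-d[0],d[1])))
p1,p2=f(92,197,3),f(305,550,3);d=p2-p1;print(np.linalg.norm(d),np.degrees(np.arctan2(d[1],d[0])))
for z in (3,70):print(f(305,550,z),f(512,438,z))
a,b=f(240,300,107),f(215,365,107);print("tab",a,b)
E
```

```text
nut [460.9  315.22 127.  ] [163.38 260.91]
[448.94 360.81   3.  ] [455.94 270.58   3.  ] 90.5053079854007
yaw front 4.44113371515851
145.83169000189568 4.231612052624555
[601.38 281.34   3.  ] [593.71 363.07   3.  ]
[570.32 290.1   70.  ] [563.76 359.97  70.  ]
tab [481.27 308.98 107.  ] [494.48 295.54 107.  ]
```

Request:
move_arm(series="0.4 5 3 -40 4; 0.4 11 6 -80 8; 0.4 11 6 -120 8; 0.4 11 6 -160 8; 0.4 11 6 -160 8; 0.4 11 6 -160 8; 0.4 11 6 -160 8", force=40)

```text
clock: 2.92
tcp_pos: [466.7, 317.2, 163.6]
tool_rot: [0.001, 0.154, 0.988, 0.001]
force: [0.4, 0.1, 0.1]
opening: 34.2
gripper_force: 0.0
```

```bash
cat >> h.py <<'E'
def st():
    s=manip.state();w,x,y,z=s["tool_rot"]
    yaw=np.degrees(np.arctan2(2*x*y,1-2*(x*x+z*z)))  # tool y: (2xy, 1-2x^2..)
    print("t",round(float(s["clock"]),2),"tcp",np.round(s["tcp_pos"],1),"toolY from worldY deg(ccw+)",np.round(-yaw,1),"F",np.round(s["force"],2),"M",np.round(s["moment"],3),"open",np.round(s["opening"],1),"gf",np.round(s["gripper_force"],1),"j6",np.round(s["joint_pos"][5],2))
E
python3 - <<'E'
from h import *
st()
c=manip.read_camera("wrist");save(c,"w2")
p=nut_of(512.2,320.2,np.radians(4.3));print(p,proj(c,p))
E
```

```text
t 2.92 tcp [466.7 317.2 163.6] toolY from worldY deg(ccw+) -17.7 F [0.4  0.13 0.14] M [-0.018 -0.001 -0.003] open 34.2 gf 0.0 j6 -0.69
[463.33792846 316.52604239 126.868     ] [277.53282569 240.94210742]
```

View pics/w2.png

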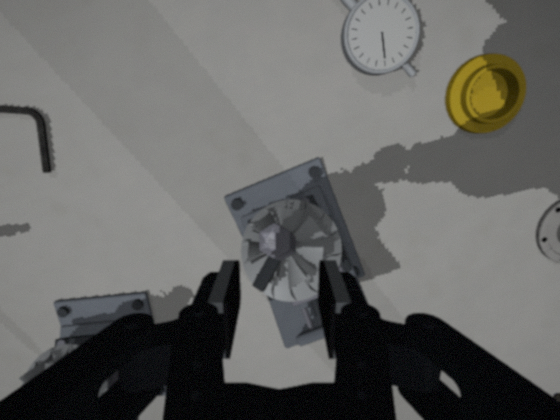

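The nut shows at (276,240) and was predicted at (277.5,241), so I descend and grip.

Request:
move_arm(series="0.4 0 0 -25 0; 0.4 0 0 -47 0; 0.4 0 0 -47 0; 0.1 0 0 -47 0; 0.1 0 0 -47 0; 0.1 0 0 -47 0; 0.1 0 0 -47 0; 0.1 0 0 -47 0", force=40)

```text
clock: 3.63
tcp_pos: [466.1, 316.8, 116.3]
tool_rot: [0.001, 0.154, 0.988, 0.001]
force: [-2.3, 0.9, 7.6]
opening: 16.3
gripper_force: 40.7
```

```bash
python3 -c "
from h import *
st()"
```

```text
t 3.63 tcp [466.1 316.8 116.3] toolY from worldY deg(ccw+) -17.7 F [-2.33  0.87  7.64] M [0.258 0.384 0.117] open 16.3 gf 40.7 j6 -0.69
```

Request:
move_arm(series="0.1 0 0 0 7; 0.1 0 0 0 14; 0.1 0 0 0 21; 0.1 0 0 0 28; 0.1 0 0 0 28; 0.1 0 0 0 28")

```text
clock: 4.13
tcp_pos: [467.1, 316.1, 115.9]
tool_rot: [0.002, -0.088, 0.996, 0.0]
force: [1.3, -2.2, 6.7]
opening: 16.1
gripper_force: 47.2
```

```bash
python3 -c "
from h import *
st()"
```

```text
t 4.13 tcp [467.1 316.1 115.9] toolY from worldY deg(ccw+) 10.1 F [ 1.32 -2.2   6.72] M [-0.604 -0.475 -0.407] open 16.1 gf 47.2 j6 -1.17
```

Request:
move_arm(series="0.1 0 0 0 7; 0.1 0 0 0 14; 0.1 0 0 0 21; 0.1 0 0 0 29; 0.1 0 0 0 29")

```text
clock: 4.55
tcp_pos: [466.8, 315.2, 116.8]
tool_rot: [0.002, -0.336, 0.942, -0.001]
force: [-1.3, -4.2, 14.4]
opening: 15.6
gripper_force: 74.9
```

```bash
python3 -c "
from h import *
st()"
```

```text
t 4.55 tcp [466.8 315.2 116.8] toolY from worldY deg(ccw+) 39.3 F [-1.32 -4.24 14.37] M [-1.597 -0.34  -0.863] open 15.6 gf 74.9 j6 -1.68
```

Request:
move_arm(series="0.4 0 0 0 0; 0.4 0 0 0 0; 0.4 0 0 0 0; 0.4 0 0 20 0; 0.4 0 0 47 0; 0.4 0 0 47 -7; 0.4 0 0 47 -14; 0.4 0 0 47 -21; 0.4 0 0 47 -28; 0.4 0 0 47 -35; 0.4 0 0 47 -42; 0.4 0 0 47 -49; 0.4 0 0 47 -56; 0.4 0 0 47 -63; 0.4 0 0 47 -66; 0.4 0 0 47 -66; 0.4 0 0 47 -66")

```text
clock: 5.97
tcp_pos: [465.3, 316.1, 160.9]
tool_rot: [-0.0, 0.231, 0.973, -0.0]
force: [-0.5, 0.3, -0.2]
opening: 34.5
gripper_force: 0.0
```

```bash
python3 - <<'E'
from h import *
st()
c=manip.read_camera("wrist")
p=nut_of(512.2,320.2,np.radians(4.3));print(p,proj(c,p))
u=proj(c,p).astype(int);im=c["color"][max(0,u[1]-90):u[1]+90,u[0]-100:u[0]+120];print(u)
cv2.imwrite("pics/w3.png",cv2.resize(np.clip(im*1.6,0,255).astype(np.uint8),None,fx=2.5,fy=2.5,interpolation=2)[...,::-1])
E
```

```text
t 5.97 tcp [465.3 316.1 160.9] toolY from worldY deg(ccw+) -26.7 F [-0.47  0.27 -0.16] M [-0.052 -0.021 -0.045] open 34.5 gf 0.0 j6 -0.53
[463.33792846 316.52604239 126.868     ] [280.1017099  244.62618659]
[280 244]
```

View pics/w3.png

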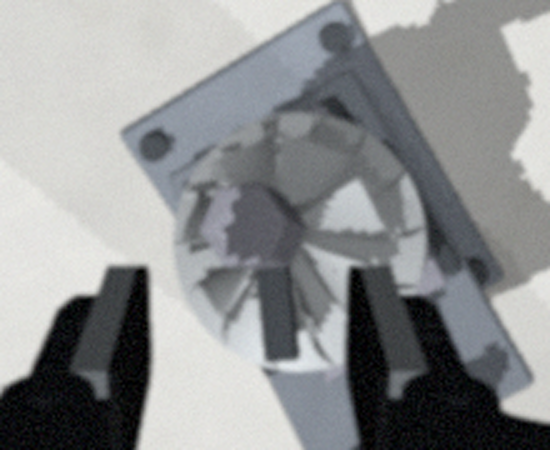

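```bash
cat >> h.py <<'E'
def tabpt(q,th,r=28,h=76,slide=0):
    x,y,yaw=q;c,s=np.cos(yaw),np.sin(yaw);X=np.array([c*.866,s*.866,.5]);Y=np.array([-s,c,0]);Z=np.array([-c*.5,-s*.5,.866])
    return np.array([x,y,42])+h*Z+r*(np.cos(th)*X+np.sin(th)*Y)
Q1=(512.2,320.2,np.radians(4.3))
def taba(cam,q,uv):
    A=np.radians(np.arange(-180,180));P=np.array([proj(cam,tabpt(q,a)) for a in A]);d=np.linalg.norm(P-uv,axis=1)
    c=proj(cam,tabpt(q,0,0));v=np.array(uv)-c;w=P-c
    da=np.degrees(np.abs(np.angle((w[:,0]+1j*w[:,1])/(v[0]+1j*v[1]))))
    return np.degrees(A[d.argmin()]),d.min(),np.degrees(A[da.argmin()])
E
python3 - <<'E'
from h import *
K=[[357.843,0,278.958],[0,357.843,212.199],[0,0,1]]
E1=[[.438,.861,.259,390.447],[.899,-.419,-.127,338.453],[-.001,.288,-.958,464.556],[0,0,0,1]]
print(taba(dict(intrinsics=K,extrinsics=E1),Q1,(283.5,220.9)))
c=manip.read_camera("wrist");print(taba(c,Q1,(293,297)))
E
```

```text
(np.float64(-51.0), np.float64(5.415685348148391), np.float64(-51.0))
(np.float64(-24.000000000000004), np.float64(1.1759812844319852), np.float64(-24.000000000000004))
```

Request:
move_arm(series="0.4 0 0 0 7; 0.4 0 0 0 14; 0.4 0 0 0 21; 0.4 0 0 0 28; 0.4 0 0 0 37; 0.4 1 1 -25 37; 0.4 1 1 -46 37; 0.4 1 1 -46 37; 0.1 1 1 -46 37; 0.1 1 1 -46 37; 0.1 1 1 -46 37; 0.1 1 1 -46 37; 0.1 1 1 -46 32; 0.1 1 1 -46 27; 0.1 1 1 -46 22; 0.1 1 1 -46 22", force=80)

```text
clock: 7.4
tcp_pos: [466.4, 319.6, 117.7]
tool_rot: [0.001, 0.042, 0.999, 0.003]
force: [-5.4, 4.7, 5.2]
opening: 14.5
gripper_force: 79.1
```

```bash
python3 -c "
from h import *
st()"
```

```text
t 7.4 tcp [466.4 319.6 117.7] toolY from worldY deg(ccw+) -4.9 F [-5.37  4.71  5.2 ] M [1.084 0.833 0.428] open 14.5 gf 79.1 j6 -0.91
```

Request:
move_arm(series="0.1 0 0 0 5; 0.1 0 0 0 10; 0.1 0 0 0 15; 0.1 0 0 0 15")

```text
clock: 7.73
tcp_pos: [466.3, 316.4, 116.9]
tool_rot: [0.0, -0.091, 0.996, -0.0]
force: [-2.4, -3.6, 5.1]
opening: 13.9
gripper_force: 78.8
```

```bash
python3 -c "
from h import *
st()"
```

```text
t 7.73 tcp [466.3 316.4 116.9] toolY from worldY deg(ccw+) 10.4 F [-2.43 -3.62  5.08] M [-0.756  0.508 -0.014] open 13.9 gf 78.8 j6 -1.18
```

Request:
move_arm(series="0.215 0 0 0 0; 0.215 0 0 2 0; 0.215 -2 0 5 0; 0.215 -2 0 5 5; 0.215 -2 0 5 10; 0.215 -2 0 5 15; 0.215 -2 0 5 20; 0.215 -2 0 5 25; 0.215 -2 0 5 30; 0.215 -2 0 5 36; 0.215 -2 0 5 36; 0.215 -2 0 5 36", force=20)

```text
clock: 8.73
tcp_pos: [465.1, 317.8, 121.2]
tool_rot: [0.001, -0.392, 0.92, 0.0]
force: [0.3, 0.8, 2.8]
opening: 18.6
gripper_force: 13.8
```

```bash
python3 -c "
from h import *
st()"
```

```text
t 8.73 tcp [465.1 317.8 121.2] toolY from worldY deg(ccw+) 46.1 F [0.3  0.77 2.84] M [ 0.086 -0.003 -0.094] open 18.6 gf 13.8 j6 -1.8
```

Request:
move_arm(series="0.3 0 0 0 0; 0.4 0 0 0 0; 0.4 0 0 10 0; 0.4 0 0 40 0; 0.4 0 0 40 -7; 0.4 0 0 40 -14; 0.4 0 0 40 -21; 0.4 0 0 40 -28; 0.4 0 0 40 -35; 0.4 0 0 40 -42; 0.4 0 0 40 -49; 0.4 0 0 40 -56; 0.4 0 0 40 -63; 0.4 0 0 40 -70; 0.4 0 0 40 -77; 0.4 0 0 40 -77; 0.4 0 0 40 -77")

```text
clock: 10.15
tcp_pos: [464.5, 317.1, 160.7]
tool_rot: [0.0, 0.264, 0.965, 0.0]
force: [0.1, 0.1, 0.0]
opening: 34.2
gripper_force: 0.0
```

```bash
cat >> h.py <<'E'
def shot(q,name,view=True):
    c=manip.read_camera("wrist");u=proj(c,nut_of(*q)).astype(int);o=(max(0,u[0]-90),max(0,u[1]-70))
    im=c["color"][o[1]:o[1]+150,o[0]:o[0]+200];cv2.imwrite(f"pics/{name}.png",cv2.resize(np.clip(im*1.6,0,255).astype(np.uint8),None,fx=3,fy=3,interpolation=2)[...,::-1])
    print("nut pred in crop",(proj(c,nut_of(*q))-o)*3,"origin",o)
    for r in manip.search_frame("wrist","tab_a"):
        v=(np.array(r["uv"])-o)*3
        if (v>0).all() and v[0]<600 and v[1]<450: print("tab",v,round(r["score"],2),taba(c,q,r["uv"]))
    for th in range(-180,180,45): print(th,(proj(c,tabpt(q,np.radians(th)))-o)*3//1,end=" ")
    print()
E
python3 -c "
from h import *
st();shot(Q1,'w4')"
```

```text
t 10.15 tcp [464.5 317.1 160.7] toolY from worldY deg(ccw+) -30.6 F [0.11 0.08 0.01] M [ 0.042 -0.017 -0.019] open 34.2 gf 0.0 j6 -0.46
nut pred in crop [272.76727444 211.95778652] origin (np.int64(188), np.int64(176))
tab [320.7 215.1] 0.83 (np.float64(69.0), np.float64(42.14428634981633), np.float64(68.0))
-180 [235. 100.] -135 [176. 186.] -90 [189. 291.] -45 [271. 358.] 0 [378. 343.] 45 [444. 251.] 90 [424. 140.] 135 [336.  80.]
```

View pics/w4.png

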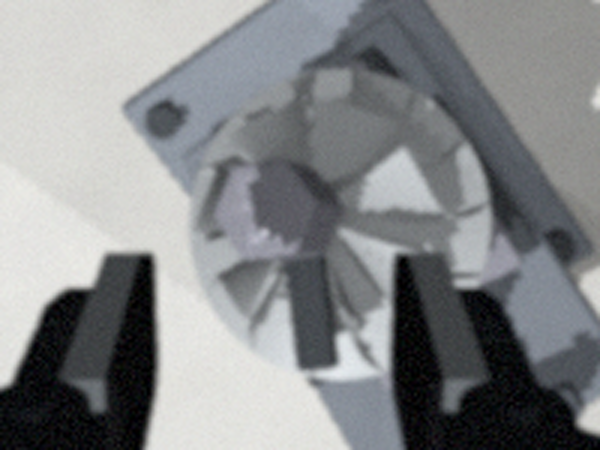

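```bash
cat >> h.py <<'E'
def rotor(cam,q,show=0):
    g=cv2.cvtColor(cam["color"],cv2.COLOR_RGB2GRAY).astype(np.float32);res=[]
    for th in range(-180,180,2):
        pts=np.array([proj(cam,tabpt(q,np.radians(th),r,76)) for r in np.arange(14,27,1.)],np.float32)
        v=cv2.remap(g,pts[None,:,0],pts[None,:,1],1)[0];res.append((v.max(),th,v.mean(),v.std()))
    res.sort();return res[:5]
E
python3 - <<'E'
from h import *
np.set_printoptions(precision=1,suppress=True)
c=manip.read_camera("wrist");print(rotor(c,Q1))
t=manip.read_camera("top");g=lambda x,y,z=3:onz(t,(130+(x+.5)/2.75-.5,190+(y+.5)/2.75-.5),z)
for a,b in [((80,207),(163,205)),((256,143),(337,158)),((474,158),(555,174))]:
    A,B=g(*a),g(*b);d=A-B;m=(A+B)/2;yaw=np.arctan2(-d[0],d[1]);ctr=m+60*np.array([np.cos(yaw),np.sin(yaw),0])
    print(A,B,np.linalg.norm(d),"ctr",ctr,np.degrees(yaw),"nut",nut_of(ctr[0],ctr[1],yaw))
E
```

```text
[(np.float32(45.765625), -20, np.float32(42.069862), np.float32(1.8861262)), (np.float32(47.132812), -26, np.float32(46.123196), np.float32(0.71390134)), (np.float32(47.66797), -30, np.float32(46.180363), np.float32(0.98663294)), (np.float32(47.6875), -32, np.float32(46.240234), np.float32(1.0433329)), (np.float32(48.588867), -28, np.float32(46.117413), np.float32(1.2839108))]
[452.  361.4   3. ] [454.4 270.2   3. ] 91.27994193537212 ctr [513.2 317.4   3. ] 1.519856123754971 nut [464.2 316.1 126.9]
[522.7 169.2   3. ] [506.4  79.6   3. ] 91.10026479239225 ctr [573.6 113.6   3. ] -10.333698315414036 nut [525.4 122.4 126.9]
[506.7 -71.2   3. ] [ 489.4 -160.     3. ] 90.49356035724948 ctr [ 556.9 -127.1    3. ] -11.054347325505365 nut [ 508.9 -117.7  126.9]
```

Request:
move_arm(series="0.4 5 -10 30 5; 0.4 15 -50 30 10; 0.4 27 -90 30 15; 0.4 40 -130 30 20; 0.4 52 -165 30 20; 0.4 64 -196 30 20; 0.4 64 -196 4 20; 0.4 64 -196 4 20; 0.4 64 -196 4 20")

```text
clock: 11.1
tcp_pos: [527.5, 120.8, 163.5]
tool_rot: [-0.002, 0.093, 0.996, -0.0]
force: [-0.4, -0.0, 0.2]
opening: 33.8
gripper_force: 0.0
```

```bash
python3 - <<'E'
from h import *
np.set_printoptions(precision=1,suppress=True)
st();c=manip.read_camera("wrist");q=(573.6,113.6,np.radians(-11))
for t in ["nut_a","tab_a","core_a"]:
    print(t,[(np.round(r["uv"],1),round(r["score"],2),onz(c,r["uv"],127)) for r in manip.search_frame("wrist",t)][:2])
print("pred",proj(c,nut_of(*q)));print(rotor(c,q));save(c,"w5")
u=proj(c,nut_of(*q)).astype(int);o=(max(0,u[0]-100),max(0,u[1]-90));im=c["color"][o[1]:o[1]+180,o[0]:o[0]+230];print(o)
cv2.imwrite("pics/w5c.png",cv2.resize(np.clip(im*1.6,0,255).astype(np.uint8),None,fx=3,fy=3,interpolation=2)[...,::-1])
E
```

```text
t 11.1 tcp [527.5 120.8 163.5] toolY from worldY deg(ccw+) -10.7 F [-0.4 -0.1  0.2] M [-0. -0. -0.] open 33.8 gf 0.0 j6 -1.18
nut_a [(array([280.4, 250.2]), 0.93, array([529.2, 120.1, 127. ])), (array([  7.6, 289.1]), 0.72, array([523.9, -34.6, 127. ]))]
tab_a [(array([276.7, 250.5]), 0.58, array([529. , 118.1, 127. ])), (array([547.3, 100.8]), 0.57, array([477.1, 260.3, 127. ]))]
core_a [(array([273. , 247.3]), 0.83, array([526.8, 116.5, 127. ])), (array([ 10.8, 286.6]), 0.77, array([522.8, -32.2, 127. ]))]
pred [284.3 242.8]
[(np.float32(50.53125), -44, np.float32(48.19351), np.float32(1.6547312)), (np.float32(52.445312), -54, np.float32(50.562725), np.float32(1.0284219)), (np.float32(52.464844), -52, np.float32(50.54357), np.float32(0.94068366)), (np.float32(53.003906), -48, np.float32(50.985126), np.float32(1.1608449)), (np.float32(53.351562), -50, np.float32(50.971905), np.float32(1.251071))]
(np.int64(184), np.int64(152))
```

View pics/w5c.png

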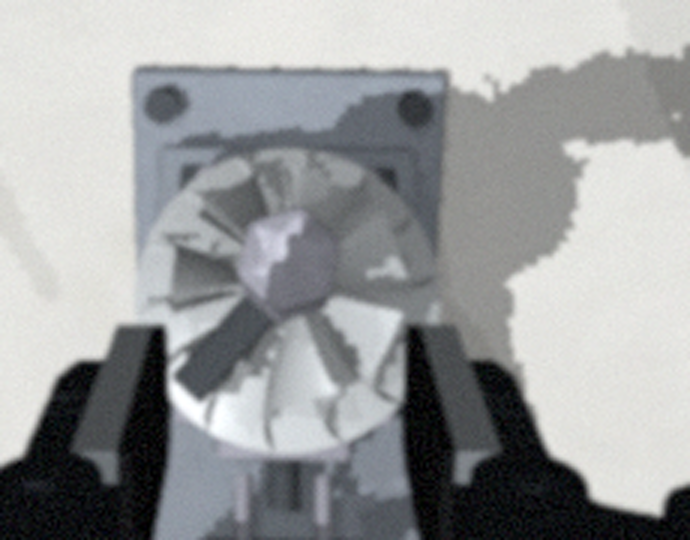

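The picture shows core 2's nut at about (280,238), the base front corners at (228,175) and (333,176), and the tab at rotor angle about -51°.

```bash
python3 - <<'E'
from h import *
np.set_printoptions(precision=1,suppress=True)
c=manip.read_camera("wrist")
A,B=onz(c,(228.3,174.8),3),onz(c,(333,176),3)
d=B-A;print(A,B,np.linalg.norm(d));s=np.sign(d[1]);d=d*s;yaw=np.arctan2(-d[0],d[1]);m=(A+B)/2+60*np.array([np.cos(yaw),np.sin(yaw),0])
print("ctr",m,np.degrees(yaw),"nut",nut_of(m[0],m[1],yaw),"direct",onz(c,(280,238),127))
q=(m[0],m[1],yaw);print(rotor(c,q)[:5],proj(c,nut_of(*q)))
E
```

```text
[505.5  81.    3. ] [523.2 169.9   3. ] 90.58698906435902
ctr [573.2 113.7   3. ] -11.26711616517439 nut [525.2 123.3 126.9] direct [524.5 122.5 127. ]
[(np.float32(51.43457), -44, np.float32(49.27915), np.float32(1.3604026)), (np.float32(51.671875), -42, np.float32(46.584736), np.float32(2.498251)), (np.float32(52.203125), -54, np.float32(50.953953), np.float32(1.0617988)), (np.float32(52.36914), -56, np.float32(50.010216), np.float32(1.4937222)), (np.float32(52.5), -50, np.float32(50.827374), np.float32(1.0349249))] [281.6 238.8]
```

Request:
move_arm(series="0.4 1 1 0 -7; 0.4 1 1 0 -14; 0.4 1 1 0 -21; 0.4 1 1 -25 -23; 0.4 1 1 -48 -23; 0.4 1 1 -48 -23; 0.1 1 1 -48 -23; 0.1 1 1 -48 -23; 0.1 1 1 -48 -23; 0.1 1 1 -48 -23; 0.1 1 1 -48 -16; 0.1 1 1 -48 -9; 0.1 1 1 -48 -2; 0.1 1 1 -48 5; 0.1 1 1 -48 5", force=40)

```text
clock: 12.6
tcp_pos: [528.9, 121.1, 116.9]
tool_rot: [-0.0, 0.049, 0.999, -0.001]
force: [-2.4, -2.2, 2.0]
opening: 15.8
gripper_force: 40.4
```

```bash
python3 -c "
from h import *
st()"
```

```text
t 12.6 tcp [528.9 121.1 116.9] toolY from worldY deg(ccw+) -5.6 F [-2.38 -2.23  2.01] M [-0.769  0.489 -0.206] open 15.8 gf 40.4 j6 -1.27
```

Request:
move_arm(series="0.1 0 0 0 -5; 0.1 0 0 0 -10; 0.1 0 0 0 -10")

```text
clock: 12.85
tcp_pos: [529.8, 123.1, 117.3]
tool_rot: [0.001, 0.139, 0.99, 0.001]
force: [-3.2, 2.4, 3.6]
opening: 15.4
gripper_force: 40.3
```

```bash
python3 -c "
from h import *
st()"
```

```text
t 12.85 tcp [529.8 123.1 117.3] toolY from worldY deg(ccw+) -16.0 F [-3.21  2.36  3.63] M [0.681 0.372 0.161] open 15.4 gf 40.3 j6 -1.09
```

Request:
move_arm(series="0.1 0 0 0 5; 0.1 0 0 0 10; 0.4 0 0 0 10; 0.4 0 0 0 10; 0.4 0 0 20 10; 0.4 0 0 48 10; 0.4 0 0 48 5; 0.4 0 0 48 5")

```text
clock: 13.52
tcp_pos: [531.2, 122.4, 166.2]
tool_rot: [0.003, 0.095, 0.995, 0.001]
force: [0.3, 0.1, -0.3]
opening: 34.0
gripper_force: 0.0
```

```bash
echo 'Q2=(572.9,113.3,np.radians(-11.27))' >> h.py; python3 -c "
from h import *
st();c=manip.read_camera('wrist');print([r[:2] for r in rotor(c,Q2)]);save(c,'w6')"
```

```text
t 13.52 tcp [531.2 122.4 166.2] toolY from worldY deg(ccw+) -10.9 F [ 0.31  0.14 -0.33] M [-0.051  0.027  0.002] open 34.0 gf 0.0 j6 -1.18
[(np.float32(49.1875), -22), (np.float32(51.96289), -30), (np.float32(52.07422), -32), (np.float32(52.479492), -34), (np.float32(52.66504), -26)]
```

Request:
move_arm(series="0.4 0 -10 30 0; 0.4 0 -50 44 0; 0.4 -5 -90 44 0; 0.4 -10 -130 44 0; 0.4 -15 -170 44 0; 0.4 -18 -205 44 0; 0.4 -18 -240 44 0; 0.4 -18 -240 20 0; 0.4 -18 -240 0 0; 0.4 -18 -240 0 0; 0.4 -18 -240 0 0")

```text
clock: 14.48
tcp_pos: [510.6, -117.8, 163.0]
tool_rot: [-0.002, 0.093, 0.996, 0.0]
force: [0.7, -0.8, -0.0]
opening: 34.1
gripper_force: 0.0
```

```bash
python3 - <<'E'
from h import *
np.set_printoptions(precision=1,suppress=True)
st();c=manip.read_camera("wrist");q=(556.9,-127.1,np.radians(-11.05));save(c,"w7")
for t in ["nut_a","tab_a","core_a"]:
    print(t,[(np.round(r["uv"],1),round(r["score"],2)) for r in manip.search_frame("wrist",t)][:2])
print("pred",proj(c,nut_of(*q)));print([r[:2] for r in rotor(c,q)])
u=proj(c,nut_of(*q)).astype(int);o=(max(0,u[0]-100),max(0,u[1]-90));im=c["color"][o[1]:o[1]+180,o[0]:o[0]+230];print(o)
cv2.imwrite("pics/w7c.png",cv2.resize(np.clip(im*1.6,0,255).astype(np.uint8),None,fx=3,fy=3,interpolation=2)[...,::-1])
E
```

```text
t 14.48 tcp [ 510.6 -117.8  163. ] toolY from worldY deg(ccw+) -10.7 F [ 0.8 -0.8 -0. ] M [-0.  0. -0.] open 34.1 gf 0.0 j6 -1.63
nut_a [(array([557.2, 211.3]), 0.7), (array([277.3, 251.3]), 0.63)]
tab_a [(array([275.7, 247.7]), 0.95)]
core_a [(array([278.6, 250.7]), 0.78), (array([555. , 207.6]), 0.66)]
pred [280.4 244.2]
[(np.float32(50.414062), -90), (np.float32(50.82422), -88), (np.float32(51.63379), -80), (np.float32(52.171875), -84), (np.float32(52.3125), -78)]
(np.int64(180), np.int64(154))
```

View pics/w7c.png

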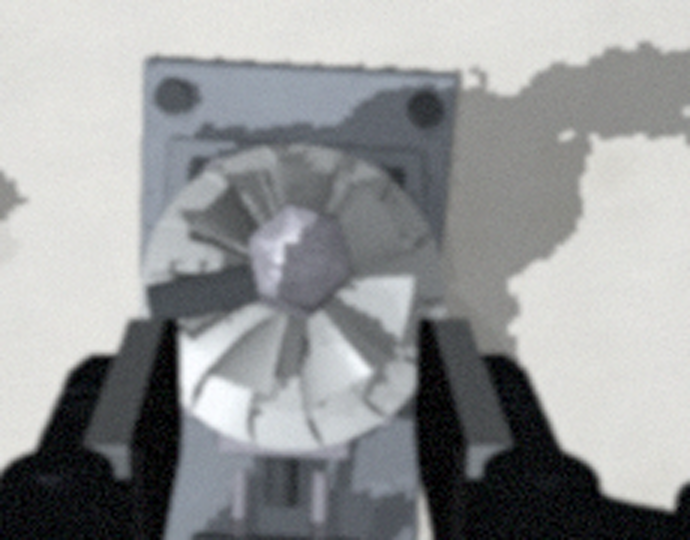

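Core 3's nut is at (279,240), its base front corners are at (229,173) and (333,178), and the tab points left at about -84°.

```bash
python3 - <<'E'
from h import *
np.set_printoptions(precision=1,suppress=True)
c=manip.read_camera("wrist")
A,B=onz(c,(229.2,173),3),onz(c,(332.5,177.7),3)
d=B-A;print(np.linalg.norm(d));s=np.sign(d[1]);d=d*s;yaw=np.arctan2(-d[0],d[1]);m=(A+B)/2+60*np.array([np.cos(yaw),np.sin(yaw),0])
print("ctr",m,np.degrees(yaw),"nut",nut_of(m[0],m[1],yaw),"direct",onz(c,(279.3,239.7),127))
q=(m[0],m[1],yaw);print([r[:2] for r in rotor(c,q)],proj(c,nut_of(*q)))
E
```

```text
89.49734735307202
ctr [ 556.5 -128.1    3. ] -13.274633032488842 nut [ 508.8 -116.8  126.9] direct [ 509.  -117.9  127. ]
[(np.float32(49.898438), -88), (np.float32(50.35547), -86), (np.float32(51.5), -84), (np.float32(51.96875), -76), (np.float32(52.103516), -80)] [281.2 238.8]
```

Request:
move_arm(series="0.4 2 0 0 6; 0.4 2 0 -25 6; 0.4 2 0 -47 6; 0.4 2 0 -47 6; 0.1 2 0 -47 6; 0.1 2 0 -47 6; 0.1 2 0 -47 6; 0.1 2 0 -47 6; 0.1 2 0 -47 0; 0.1 2 0 -47 -5; 0.1 2 0 -47 -10; 0.1 2 0 -47 -10", force=40)

```text
clock: 15.73
tcp_pos: [513.8, -116.9, 118.9]
tool_rot: [0.001, 0.181, 0.983, 0.001]
force: [-2.9, 4.7, 5.2]
opening: 15.5
gripper_force: 39.8
```

```bash
echo 'Q3=(556.5,-128.4,np.radians(-13.3))' >> h.py;python3 -c "
from h import *
st()"
```

```text
t 15.73 tcp [ 513.8 -116.9  118.9] toolY from worldY deg(ccw+) -20.9 F [-2.86  4.74  5.22] M [0.97  0.279 0.215] open 15.5 gf 39.8 j6 -1.45
```

Request:
move_arm(series="0.1 0 0 0 5; 0.1 0 0 0 10; 0.1 0 0 0 10")

```text
clock: 15.98
tcp_pos: [513.3, -118.0, 118.2]
tool_rot: [0.0, 0.093, 0.996, -0.0]
force: [-1.6, 1.1, 0.4]
opening: 15.9
gripper_force: 39.5
```

```bash
python3 -c "
from h import *
st()"
```

```text
t 15.98 tcp [ 513.3 -118.   118.2] toolY from worldY deg(ccw+) -10.6 F [-1.59  1.13  0.37] M [ 0.061  0.361 -0.059] open 15.9 gf 39.5 j6 -1.63
```

Request:
move_arm(series="0.4 0 0 0 0; 0.4 0 0 0 0; 0.4 0 0 28 0; 0.4 0 0 28 -7; 0.4 0 0 28 -14; 0.4 0 0 28 -21; 0.4 0 0 28 -28; 0.4 0 0 28 -36; 0.4 0 0 0 -36; 0.4 0 0 0 -36; 0.1 0 0 0 -36; 0.1 0 0 0 -36; 0.1 0 0 0 -36; 0.1 0 0 0 -36; 0.1 0 0 0 -36", force=50)

```text
clock: 17.23
tcp_pos: [513.4, -117.9, 118.0]
tool_rot: [0.0, 0.396, 0.918, 0.0]
force: [-3.1, 0.3, 3.3]
opening: 16.5
gripper_force: 47.1
```

```bash
python3 -c "
from h import *
st()"
```

```text
t 17.23 tcp [ 513.4 -117.9  118. ] toolY from worldY deg(ccw+) -46.7 F [-3.11  0.25  3.32] M [0.172 0.539 0.054] open 16.5 gf 47.1 j6 -1.0
```

Request:
move_arm(series="0.1 0 0 0 7; 0.1 0 0 0 14; 0.1 0 0 0 21; 0.1 0 0 0 28; 0.1 0 0 0 34; 0.1 0 0 0 34")

```text
clock: 17.73
tcp_pos: [514.0, -118.7, 118.0]
tool_rot: [0.001, 0.11, 0.994, -0.001]
force: [-1.7, -2.2, 0.9]
opening: 15.4
gripper_force: 50.1
```

```bash
python3 -c "
from h import *
st()"
```

```text
t 17.73 tcp [ 514.  -118.7  118. ] toolY from worldY deg(ccw+) -12.6 F [-1.73 -2.16  0.88] M [-0.5    0.31  -0.101] open 15.4 gf 50.1 j6 -1.6
```

Request:
move_arm(series="0.4 0 0 0 0; 0.4 0 0 0 0; 0.4 0 0 0 0; 0.4 0 0 22 0; 0.4 -2 0 45 0; 0.4 -2 0 45 0; 0.4 -2 0 45 0")

```text
clock: 18.32
tcp_pos: [512.5, -118.0, 163.5]
tool_rot: [0.002, 0.111, 0.994, -0.0]
force: [0.1, -0.8, -1.1]
opening: 34.1
gripper_force: 0.0
```

```bash
python3 -c "
from h import *
st();c=manip.read_camera('wrist');print([r[:2] for r in rotor(c,Q3)],[(np.round(r['uv']),r['score']) for r in manip.search_frame('wrist','tab_a')][:3]);print(proj(c,tabpt(Q3,-1.4,24)),proj(c,tabpt(Q3,-.5,24)))"
```

```text
t 18.32 tcp [ 512.5 -118.   163.5] toolY from worldY deg(ccw+) -12.8 F [ 0.06 -0.83 -1.13] M [-0.009 -0.05  -0.031] open 34.1 gf 0.0 j6 -1.6
[(np.float32(50.75), -46), (np.float32(50.9375), -52), (np.float32(51.21875), -42), (np.float32(51.6875), -44), (np.float32(52.515625), -50)] [(array([552., 188.]), 0.48)]
[240.68494001 251.96577215] [260.54376871 281.21125078]
```

```bash
python3 - <<'E'
from h import *
c=manip.read_camera('wrist')
def prof(c,q):
    g=cv2.cvtColor(c["color"],cv2.COLOR_RGB2GRAY).astype(np.float32);o=[]
    for th in range(-120,130,6):
        pts=np.array([proj(c,tabpt(q,np.radians(th),r,76)) for r in np.arange(14,27,1.)],np.float32)
        v=cv2.remap(g,pts[None,:,0],pts[None,:,1],1)[0];o.append((th,int(v.max()),int(v.std())))
    return o
print(prof(c,Q3))
w=dict(c);w["color"]=cv2.imread("pics/w7.png")[...,::-1]
# w7 pose: nearly the same pose; shift negligible
print(prof(w,Q3))
E
```

```text
[(-120, 111, 15), (-114, 94, 11), (-108, 120, 22), (-102, 119, 21), (-96, 123, 18), (-90, 109, 11), (-84, 122, 18), (-78, 130, 4), (-72, 135, 18), (-66, 137, 19), (-60, 112, 25), (-54, 61, 3), (-48, 51, 1), (-42, 51, 0), (-36, 104, 16), (-30, 155, 33), (-24, 145, 25), (-18, 135, 19), (-12, 122, 11), (-6, 120, 6), (0, 133, 7), (6, 133, 4), (12, 130, 2), (18, 131, 13), (24, 142, 17), (30, 116, 14), (36, 119, 18), (42, 110, 18), (48, 124, 21), (54, 124, 12), (60, 126, 27), (66, 128, 41), (72, 134, 45), (78, 135, 25), (84, 103, 7), (90, 76, 3), (96, 72, 3), (102, 109, 12), (108, 114, 15), (114, 83, 3), (120, 83, 5), (126, 83, 3)]
[(-120, 82, 2), (-114, 110, 12), (-108, 117, 21), (-102, 120, 26), (-96, 77, 12), (-90, 50, 1), (-84, 50, 1), (-78, 51, 1), (-72, 85, 14), (-66, 115, 12), (-60, 152, 9), (-54, 157, 13), (-48, 119, 12), (-42, 158, 23), (-36, 156, 22), (-30, 151, 18), (-24, 124, 4), (-18, 119, 14), (-12, 134, 23), (-6, 135, 22), (0, 127, 15), (6, 123, 4), (12, 127, 3), (18, 127, 3), (24, 131, 6), (30, 140, 21), (36, 153, 23), (42, 110, 8), (48, 113, 15), (54, 99, 13), (60, 95, 11), (66, 121, 33), (72, 124, 43), (78, 130, 24), (84, 130, 28), (90, 132, 24), (96, 117, 17), (102, 76, 0), (108, 75, 2), (114, 75, 2), (120, 77, 2), (126, 78, 1)]
```

Request:
move_arm(series="0.4 1 0 -22 3; 0.4 1 0 -46 3; 0.4 1 0 -46 3; 0.1 1 0 -46 3; 0.1 1 0 -46 3; 0.1 1 0 -46 3; 0.1 1 0 -46 3; 0.1 1 0 -46 3; 0.1 1 0 -46 3", force=20)

```text
clock: 19.22
tcp_pos: [512.8, -118.0, 116.8]
tool_rot: [0.001, 0.085, 0.996, -0.0]
force: [-0.4, -0.6, -2.5]
opening: 17.4
gripper_force: 19.6
```

```bash
python3 -c "
from h import *
st()"
```

```text
t 19.22 tcp [ 512.8 -118.   116.8] toolY from worldY deg(ccw+) -9.7 F [-0.43 -0.63 -2.53] M [-0.054 -0.078  0.01 ] open 17.4 gf 19.6 j6 -1.65
```

Request:
move_arm(series="0.4 0 0 0 0; 0.4 0 0 0 0; 0.4 0 0 0 0; 0.4 0 0 22 0; 0.4 -1 0 46 0; 0.4 -1 0 46 0; 0.4 -1 0 46 0")

```text
clock: 19.8
tcp_pos: [512.4, -118.1, 163.7]
tool_rot: [0.002, 0.085, 0.996, -0.0]
force: [0.2, 0.3, 0.4]
opening: 33.9
gripper_force: 0.0
```

```bash
python3 -c "
from h import *
st();c=manip.read_camera('wrist');print([r[:2] for r in rotor(c,Q3)])"
```

```text
t 19.8 tcp [ 512.4 -118.1  163.7] toolY from worldY deg(ccw+) -9.7 F [0.16 0.33 0.37] M [ 0.002 -0.02  -0.066] open 33.9 gf 0.0 j6 -1.65
[(np.float32(50.52539), -52), (np.float32(50.79297), -50), (np.float32(50.80664), -44), (np.float32(50.898438), -40), (np.float32(51.27832), -48)]
```

Request:
move_arm(series="0.4 1 0 0 -7; 0.4 1 0 0 -14; 0.4 1 0 0 -24; 0.4 1 0 -22 -24; 0.4 1 0 -46 -24; 0.4 1 0 -46 -24; 0.1 1 0 -46 -24; 0.1 1 0 -46 -24; 0.1 1 0 -46 -24; 0.1 1 0 -46 -24; 0.1 1 0 -46 -17; 0.1 1 0 -46 -10; 0.1 1 0 -46 -4; 0.1 1 0 -46 -4", force=60)

```text
clock: 21.02
tcp_pos: [510.8, -118.3, 116.9]
tool_rot: [-0.002, 0.118, 0.993, -0.001]
force: [-5.1, -0.6, 2.9]
opening: 14.9
gripper_force: 58.7
```

```bash
python3 -c "
from h import *
st()"
```

```text
t 21.02 tcp [ 510.8 -118.3  116.9] toolY from worldY deg(ccw+) -13.5 F [-5.09 -0.58  2.86] M [-0.288  0.816 -0.171] open 14.9 gf 58.7 j6 -1.58
```

Request:
move_arm(series="0.1 0 0 0 7; 0.1 0 0 0 14; 0.1 0 0 0 20; 0.1 0 0 0 20; 0.1 0 0 0 13; 0.1 0 0 0 6; 0.1 0 0 0 0; 0.1 0 0 0 0")

```text
clock: 21.68
tcp_pos: [510.8, -117.3, 117.3]
tool_rot: [-0.002, 0.121, 0.993, 0.0]
force: [-4.8, 1.3, 4.7]
opening: 15.0
gripper_force: 58.7
```

```bash
python3 -c "
from h import *
st()"
```

```text
t 21.68 tcp [ 510.8 -117.3  117.3] toolY from worldY deg(ccw+) -13.9 F [-4.77  1.28  4.65] M [0.662 0.92  0.192] open 15.0 gf 58.7 j6 -1.58
```

Request:
move_arm(series="0.1 0 0 0 7; 0.1 0 0 0 14; 0.1 0 0 0 14; 0.4 0 0 0 14; 0.4 0 0 0 14; 0.4 0 0 0 14; 0.4 0 0 22 14; 0.4 -1 0 46 14; 0.4 -1 0 46 7; 0.4 -1 0 46 0; 0.4 -1 0 46 0")

```text
clock: 22.6
tcp_pos: [512.1, -118.0, 162.9]
tool_rot: [0.001, 0.12, 0.993, -0.0]
force: [-1.7, 1.1, 0.6]
opening: 34.2
gripper_force: 0.0
```

```bash
python3 -c "
from h import *
st();c=manip.read_camera('wrist');print([r[:2] for r in rotor(c,Q3)])"
```

```text
t 22.6 tcp [ 512.1 -118.   162.9] toolY from worldY deg(ccw+) -13.8 F [-1.74  1.07  0.56] M [ 0.063  0.043 -0.033] open 34.2 gf 0.0 j6 -1.58
[(np.float32(51.30957), -14), (np.float32(51.40625), -26), (np.float32(52.069336), -22), (np.float32(52.785156), -24), (np.float32(52.941406), -16)]
```

Request:
move_arm(series="0.4 1 0 0 -7; 0.4 1 0 0 -15; 0.4 1 0 -22 -15; 0.4 1 0 -46 -15; 0.4 1 0 -46 -15; 0.1 1 0 -46 -15; 0.1 1 0 -46 -15; 0.1 1 0 -46 -15; 0.1 1 0 -46 -15; 0.1 1 0 -46 -8; 0.1 1 0 -46 -1; 0.1 1 0 -46 6; 0.1 1 0 -46 13; 0.1 1 0 -46 13; 0.4 1 0 -46 13; 0.4 1 0 -46 13; 0.4 1 0 -46 13; 0.4 1 0 -22 13; 0.4 0 0 0 13; 0.4 0 0 0 13", force=60)

```text
clock: 24.32
tcp_pos: [514.5, -118.5, 166.4]
tool_rot: [0.004, 0.007, 1.0, -0.001]
force: [0.6, -0.1, 1.1]
opening: 34.0
gripper_force: 0.0
```

```bash
python3 -c "
from h import *
st();c=manip.read_camera('wrist');print([r[:2] for r in rotor(c,Q3)])"
```

```text
t 24.32 tcp [ 514.5 -118.5  166.4] toolY from worldY deg(ccw+) -0.8 F [ 0.62 -0.14  1.09] M [-0.008 -0.001 -0.032] open 34.0 gf 0.0 j6 -1.81
[(np.float32(52.091797), 2), (np.float32(59.546875), 0), (np.float32(59.870117), 4), (np.float32(60.9375), -2), (np.float32(61.8125), -6)]
```

Request:
move_arm(series="0.4 0 10 44 -7; 0.4 0 45 44 -14; 0.4 5 85 44 -18; 0.4 10 125 44 -18; 0.4 15 165 44 -18; 0.4 18 205 44 -25; 0.4 18 240 44 -32; 0.4 18 240 20 -32; 0.4 18 240 -20 -32; 0.4 18 240 -45 -32; 0.4 18 240 -45 -32; 0.1 18 240 -45 -32; 0.1 18 240 -45 -32; 0.1 18 240 -45 -32; 0.1 18 240 -45 -32; 0.1 18 240 -45 -25; 0.1 18 240 -45 -18; 0.1 18 240 -45 -11; 0.1 18 240 -45 -11")

```text
clock: 25.95
tcp_pos: [528.4, 120.9, 117.9]
tool_rot: [-0.001, 0.101, 0.995, -0.001]
force: [-3.6, -2.8, 0.4]
opening: 15.7
gripper_force: 58.9
```

```bash
python3 -c "
from h import *
st()"
```

```text
t 25.95 tcp [528.4 120.9 117.9] toolY from worldY deg(ccw+) -11.6 F [-3.56 -2.78  0.35] M [-0.887  0.734 -0.16 ] open 15.7 gf 58.9 j6 -1.16
```

Request:
move_arm(series="0.1 0 0 0 7; 0.1 0 0 0 14; 0.1 0 0 0 20; 0.1 0 0 0 20; 0.1 0 0 0 13; 0.1 0 0 0 6; 0.1 0 0 0 0; 0.1 0 0 0 0")

```text
clock: 26.62
tcp_pos: [529.8, 123.5, 119.0]
tool_rot: [0.001, 0.106, 0.994, 0.002]
force: [-4.3, 3.6, 3.7]
opening: 15.5
gripper_force: 58.4
```

```bash
python3 -c "
from h import *
st()"
```

```text
t 26.62 tcp [529.8 123.5 119. ] toolY from worldY deg(ccw+) -12.2 F [-4.25  3.56  3.74] M [0.925 0.433 0.232] open 15.5 gf 58.4 j6 -1.15
```

Request:
move_arm(series="0.1 0 0 0 7; 0.1 0 0 0 14; 0.1 0 0 0 14; 0.4 0 0 0 14; 0.4 0 0 0 14; 0.4 0 0 0 14; 0.4 0 0 22 14; 0.4 0 1 45 14; 0.4 0 1 45 7; 0.4 0 1 45 0; 0.4 0 1 45 0")

```text
clock: 27.53
tcp_pos: [530.4, 123.3, 163.1]
tool_rot: [0.001, 0.104, 0.995, 0.001]
force: [0.2, -0.5, -0.6]
opening: 33.9
gripper_force: 0.0
```

```bash
python3 -c "
from h import *
st();c=manip.read_camera('wrist');print([r[:2] for r in rotor(c,Q2)])"
```

```text
t 27.53 tcp [530.4 123.3 163.1] toolY from worldY deg(ccw+) -11.9 F [ 0.24 -0.45 -0.62] M [0.016 0.005 0.035] open 33.9 gf 0.0 j6 -1.16
[(np.float32(51.3125), -4), (np.float32(51.90039), -6), (np.float32(52.08203), -12), (np.float32(52.109375), -10), (np.float32(53.1875), -8)]
```

Request:
move_arm(series="0.4 0 -1 0 -7; 0.4 -1 -1 0 -14; 0.4 -1 -1 -22 -21; 0.4 -1 -1 -47 -21; 0.4 -1 -1 -47 -21; 0.1 -1 -1 -47 -21; 0.1 -1 -1 -47 -21; 0.1 -1 -1 -47 -21; 0.1 -1 -1 -47 -14; 0.1 -1 -1 -47 -7; 0.1 -1 -1 -47 0; 0.1 -1 -1 -47 7; 0.1 -1 -1 -47 14; 0.1 -1 -1 -47 14; 0.4 -1 -1 -47 14; 0.4 -1 -1 -47 14; 0.4 -1 -1 -47 14; 0.4 0 0 -22 14; 0.4 0 0 0 14; 0.4 0 0 0 14")

```text
clock: 29.25
tcp_pos: [532.6, 123.9, 166.8]
tool_rot: [0.005, -0.02, 1.0, 0.001]
force: [0.9, -0.3, 0.9]
opening: 34.5
gripper_force: 0.0
```

```bash
python3 -c "
from h import *
st();c=manip.read_camera('wrist');print([r[:2] for r in rotor(c,Q2)])"
```

```text
t 29.25 tcp [532.6 123.9 166.8] toolY from worldY deg(ccw+) 2.3 F [ 0.88 -0.26  0.9 ] M [-0.039 -0.061 -0.066] open 34.5 gf 0.0 j6 -1.4
[(np.float32(48.1875), 26), (np.float32(48.89453), 28), (np.float32(49.125), 24), (np.float32(50.59375), 20), (np.float32(50.847656), 22)]
```

Request:
move_arm(series="0.4 0 5 30 -7; 0.4 -14 45 30 -14; 0.4 -27 85 30 -18; 0.4 -40 125 30 -18; 0.4 -53 160 30 -18; 0.4 -65 194 30 -18; 0.4 -65 194 0 -18; 0.4 -65 194 -25 -18; 0.4 -65 194 -46 -18; 0.4 -65 194 -46 -18; 0.1 -65 194 -46 -18; 0.1 -65 194 -46 -18; 0.1 -65 194 -46 -18; 0.1 -65 194 -46 -18; 0.1 -65 194 -46 -11; 0.1 -65 194 -46 -4; 0.1 -65 194 -46 2; 0.1 -65 194 -46 2", force=60)

```text
clock: 30.8
tcp_pos: [463.8, 316.7, 117.1]
tool_rot: [-0.001, -0.038, 0.999, 0.0]
force: [-3.6, 0.4, 1.4]
opening: 14.9
gripper_force: 59.4
```

```bash
python3 -c "
from h import *
st()"
```

```text
t 30.8 tcp [463.8 316.7 117.1] toolY from worldY deg(ccw+) 4.3 F [-3.6   0.43  1.37] M [0.101 0.633 0.09 ] open 14.9 gf 59.4 j6 -1.07
```

Request:
move_arm(series="0.1 0 0 0 7; 0.1 0 0 0 14; 0.1 0 0 0 20; 0.1 0 0 0 20; 0.1 0 0 0 13; 0.1 0 0 0 6; 0.1 0 0 0 0; 0.1 0 0 0 0")

```text
clock: 31.47
tcp_pos: [465.0, 317.7, 117.6]
tool_rot: [0.001, -0.036, 0.999, 0.001]
force: [-1.6, 1.5, 1.8]
opening: 15.2
gripper_force: 60.8
```

```bash
python3 -c "
from h import *
st()"
```

```text
t 31.47 tcp [465.  317.7 117.6] toolY from worldY deg(ccw+) 4.1 F [-1.6   1.52  1.75] M [0.232 0.248 0.219] open 15.2 gf 60.8 j6 -1.06
```

Request:
move_arm(series="0.4 0 0 0 0; 0.4 0 0 0 0; 0.4 0 0 0 0; 0.4 0 0 22 0; 0.4 0 0 45 0; 0.4 0 0 45 0; 0.4 0 0 45 0")

```text
clock: 32.05
tcp_pos: [465.3, 317.4, 162.5]
tool_rot: [0.001, -0.038, 0.999, 0.001]
force: [-0.9, 0.4, -1.5]
opening: 34.3
gripper_force: 0.0
```

```bash
python3 -c "
from h import *
st();c=manip.read_camera('wrist');print([r[:2] for r in rotor(c,Q1)]);save(c,'w8')"
```

```text
t 32.05 tcp [465.3 317.4 162.5] toolY from worldY deg(ccw+) 4.3 F [-0.88  0.44 -1.45] M [ 0.004 -0.033 -0.004] open 34.3 gf 0.0 j6 -1.07
[(np.float32(47.603516), -16), (np.float32(48.097656), -20), (np.float32(49.140625), -28), (np.float32(49.17383), -22), (np.float32(49.279297), -24)]
```

Request:
move_arm(series="0.45 0 0 10 -7; 0.45 0 0 10 -14; 0.45 0 0 10 -21; 0.45 0 0 10 -28; 0.45 0 0 10 -35; 0.45 0 0 10 -42; 0.45 0 0 10 -49; 0.45 0 0 10 -56; 0.45 0 0 10 -63; 0.45 1 -15 10 -70; 0.45 2 -30 10 -77; 0.45 2 -30 0 -84; 0.45 2 -30 -20 -90; 0.45 2 -30 -36 -90; 0.45 2 -30 -40 -90; 0.45 2 -30 -40 -90")

```text
clock: 33.43
tcp_pos: [465.2, 286.2, 119.2]
tool_rot: [-0.001, 0.68, 0.733, -0.002]
force: [-0.6, -0.1, -0.6]
opening: 38.4
gripper_force: 0.0
```

```bash
python3 -c "
from h import *
st()"
```

```text
t 33.43 tcp [465.2 286.2 119.2] toolY from worldY deg(ccw+) -85.7 F [-0.56 -0.08 -0.61] M [ 0.028 -0.018 -0.006] open 38.4 gf 0.0 j6 0.46
```

Request:
move_arm(series="0.45 0 0 -2 0; 0.45 0 0 -4 0; 0.45 0 0 -4 0")

```text
clock: 33.68
tcp_pos: [466.7, 287.3, 117.7]
tool_rot: [0.0, 0.68, 0.733, 0.0]
force: [0.1, 0.4, -0.6]
opening: 38.3
gripper_force: 0.0
```

Request:
move_arm(series="0.45 0 0 -2 0; 0.45 0 0 -3 0; 0.45 0 0 -3 0")

```text
clock: 33.93
tcp_pos: [466.5, 287.1, 114.4]
tool_rot: [0.0, 0.68, 0.733, 0.0]
force: [0.2, -0.0, 0.3]
opening: 38.4
gripper_force: 0.0
```

Request:
move_arm(series="0.45 0 0 -2 0; 0.45 0 0 -3 0; 0.45 0 0 -3 0")

```text
clock: 34.18
tcp_pos: [466.3, 287.0, 111.1]
tool_rot: [-0.0, 0.68, 0.733, -0.0]
force: [-0.7, 0.0, -0.1]
opening: 38.4
gripper_force: 0.0
```

Request:
move_arm(series="0.45 0 4 0 0; 0.45 0 8 0 0; 0.45 0 12 0 0; 0.45 0 12 0 0")

```text
clock: 34.52
tcp_pos: [466.2, 299.5, 111.3]
tool_rot: [-0.0, 0.68, 0.733, -0.0]
force: [-1.6, -1.7, -0.0]
opening: 38.6
gripper_force: 0.9
```

```bash
python3 -c "
from h import *
st();c=manip.read_camera('wrist');print([r[:2] for r in rotor(c,Q1)])"
```

```text
t 34.52 tcp [466.2 299.5 111.3] toolY from worldY deg(ccw+) -85.7 F [-1.57 -1.72 -0.03] M [-0.303  0.131 -0.03 ] open 38.6 gf 0.9 j6 0.47
[(np.float32(31.512695), -10), (np.float32(31.875), -8), (np.float32(31.982422), -12), (np.float32(35.76953), -14), (np.float32(40.0), -16)]
```

Request:
move_arm(series="0.45 0 3 0 0; 0.45 0 6 0 0; 0.45 0 6 0 0")

```text
clock: 34.82
tcp_pos: [465.6, 301.5, 111.3]
tool_rot: [0.002, 0.68, 0.733, -0.004]
force: [-0.5, -13.1, 5.4]
opening: 38.1
gripper_force: 6.4
```

```bash
python3 -c "
from h import *
st();c=manip.read_camera('wrist');print([r[:2] for r in rotor(c,Q1)])"
```

```text
t 34.82 tcp [465.6 301.5 111.3] toolY from worldY deg(ccw+) -85.6 F [ -0.53 -13.13   5.38] M [-2.1    0.03  -0.229] open 38.1 gf 6.4 j6 0.48
[(np.float32(36.703125), -6), (np.float32(40.085938), -8), (np.float32(44.91504), -10), (np.float32(48.564453), -30), (np.float32(48.72461), -36)]
```

Request:
move_arm(series="0.45 0 3 0 0; 0.45 0 6 0 0; 0.45 0 6 0 0")

```text
clock: 35.12
tcp_pos: [466.7, 306.8, 112.0]
tool_rot: [0.003, 0.68, 0.733, -0.003]
force: [0.8, -15.6, 9.5]
opening: 38.7
gripper_force: 8.1
```

```bash
python3 -c "
from h import *
st();c=manip.read_camera('wrist');print([r[:2] for r in rotor(c,Q1)])"
```

```text
t 35.12 tcp [466.7 306.8 112. ] toolY from worldY deg(ccw+) -85.7 F [  0.77 -15.55   9.45] M [-2.648 -0.362 -0.382] open 38.7 gf 8.1 j6 0.49
[(np.float32(31.496094), 10), (np.float32(31.96875), 6), (np.float32(33.48242), 4), (np.float32(33.65625), 8), (np.float32(39.904297), 2)]
```

Request:
move_arm(series="0.45 0 3 0 0; 0.45 0 6 0 0; 0.45 0 6 0 0")

```text
clock: 35.42
tcp_pos: [467.3, 312.5, 112.1]
tool_rot: [0.004, 0.68, 0.733, -0.003]
force: [2.0, -16.9, 8.8]
opening: 38.7
gripper_force: 10.2
```

```bash
python3 -c "
from h import *
st();c=manip.read_camera('wrist');print([r[:2] for r in rotor(c,Q1)])"
```

```text
t 35.42 tcp [467.3 312.5 112.1] toolY from worldY deg(ccw+) -85.6 F [  1.98 -16.94   8.81] M [-2.779 -0.496 -0.371] open 38.7 gf 10.2 j6 0.5
[(np.float32(46.35547), 30), (np.float32(47.378906), 14), (np.float32(47.841797), 24), (np.float32(47.901367), 16), (np.float32(48.237305), 28)]
```

Request:
move_arm(series="0.45 0 2 0 0; 0.45 0 4 0 0; 0.45 0 -2 0 0; 0.45 0 -10 10 0; 0.45 0 -10 25 0; 0.45 0 -10 50 0; 0.45 0 -10 50 0")

```text
clock: 36.05
tcp_pos: [469.0, 308.9, 166.3]
tool_rot: [0.001, 0.68, 0.733, 0.005]
force: [0.5, -0.0, 0.4]
opening: 38.2
gripper_force: 0.0
```

```bash
python3 -c "
from h import *
st();c=manip.read_camera('wrist');print([r[:2] for r in rotor(c,Q1)]);save(c,'w9');print([(np.round(r['uv']),onz(c,r['uv'],120),r['score']) for r in manip.search_frame('wrist','nut_a')][:3],proj(c,nut_of(*Q1)))"
```

```text
t 36.05 tcp [469.  308.9 166.3] toolY from worldY deg(ccw+) -85.7 F [ 0.53 -0.02  0.44] M [0.017 0.021 0.048] open 38.2 gf 0.0 j6 0.49
[(np.float32(43.421875), 26), (np.float32(44.953125), 24), (np.float32(44.976562), 20), (np.float32(45.53125), 22), (np.float32(45.996094), 12)]
[(array([311., 205.]), array([484.84033474, 329.67293871, 120.        ]), 0.65)] [269.83719043 229.04483655]
```

Request:
move_arm(series="0.4 0 0 0 7; 0.4 0 0 0 14; 0.4 0 0 0 21; 0.4 0 0 0 28; 0.4 0 0 0 35; 0.4 0 0 0 42; 0.4 0 0 0 49; 0.4 0 0 0 56; 0.4 0 0 0 63; 0.4 -1 4 0 70; 0.4 -2 8 0 77; 0.4 -2 8 0 81; 0.4 -2 8 0 81; 0.4 -2 8 -20 81; 0.4 -2 8 -20 81")

```text
clock: 37.4
tcp_pos: [462.5, 313.9, 138.2]
tool_rot: [-0.003, 0.042, 0.999, -0.002]
force: [-0.3, -0.4, -0.3]
opening: 34.1
gripper_force: 0.0
```

```bash
python3 -c "
from h import *
st();c=manip.read_camera('wrist');print([r[:2] for r in rotor(c,Q1)]);print([(np.round(r['uv']),r['score']) for r in manip.search_frame('wrist','nut_a')][:3],proj(c,nut_of(*Q1)))"
```

```text
t 37.4 tcp [462.5 313.9 138.2] toolY from worldY deg(ccw+) -4.8 F [-0.32 -0.4  -0.3 ] M [-0.001 -0.001  0.006] open 34.1 gf 0.0 j6 -0.91
[(np.float32(47.78125), 24), (np.float32(47.833984), 22), (np.float32(48.359375), 20), (np.float32(48.970703), 18), (np.float32(48.98828), 12)]
[(array([283., 272.]), 0.65), (array([ 25., 353.]), 0.6)] [286.71074713 268.27648438]
```

Request:
move_arm(series="0.4 2 2 -14 0; 0.4 2 2 -26 0; 0.4 2 2 -26 0; 0.4 2 2 -26 0")

```text
clock: 37.83
tcp_pos: [466.4, 317.0, 115.5]
tool_rot: [-0.0, 0.041, 0.999, -0.0]
force: [-0.0, 0.2, 0.7]
opening: 34.3
gripper_force: 0.0
```

Request:
move_arm(series="0.4 0 0 -3 0; 0.1 0 0 -3 0; 0.1 0 0 -3 0; 0.1 0 0 -3 0; 0.1 0 0 -3 0; 0.1 0 0 -3 0; 0.1 0 0 -3 5; 0.1 0 0 -3 9; 0.1 0 0 -3 9", force=100)

```text
clock: 38.58
tcp_pos: [466.9, 315.8, 113.6]
tool_rot: [0.001, -0.038, 0.999, -0.001]
force: [-1.3, -4.3, 8.8]
opening: 14.3
gripper_force: 97.6
```

```bash
python3 -c "
from h import *
st();c=manip.read_camera('wrist');print([r[:2] for r in rotor(c,Q1)])"
```

```text
t 38.58 tcp [466.9 315.8 113.6] toolY from worldY deg(ccw+) 4.4 F [-1.29 -4.34  8.75] M [-1.202  0.051 -0.624] open 14.3 gf 97.6 j6 -1.07
[(np.float32(12.701172), 30), (np.float32(13.3125), 26), (np.float32(14.1171875), 34), (np.float32(14.2734375), 36), (np.float32(14.448242), -48)]
```

Request:
move_arm(series="0.1 -0.5 0 1 0; 0.1 2 0.2 3 0; 0.1 5 0.4 5 0; 0.1 8 0.6 6.5 0; 0.1 9.5 0.7 7.5 0; 0.1 9.5 0.7 7.5 0")

```text
clock: 39.13
tcp_pos: [471.1, 315.3, 117.7]
tool_rot: [-0.006, -0.037, 0.999, -0.003]
force: [-8.2, -3.0, -0.2]
opening: 13.8
gripper_force: 97.9
```

```bash
python3 -c "
from h import *
st()
for k in ('side','wrist'):
  c=manip.read_camera(k);save(c,'lift0'+k)
  for t in ('keeper_a','core_a'): print(k,t,[(np.round(r['uv']),round(r['score'],2)) for r in manip.search_frame(k,t)][:3])
"
```

```text
t 39.13 tcp [471.1 315.3 117.7] toolY from worldY deg(ccw+) 4.2 F [-8.22 -3.03 -0.2 ] M [-0.973  1.679 -0.346] open 13.8 gf 97.9 j6 -1.08
side keeper_a [(array([271., 236.]), 0.45)]
side core_a [(array([258., 229.]), 0.83), (array([264., 194.]), 0.8), (array([254., 171.]), 0.66)]
wrist keeper_a [(array([284., 355.]), 0.46), (array([283., 263.]), 0.19)]
wrist core_a [(array([  8., 336.]), 0.82), (array([284., 266.]), 0.77), (array([282., 265.]), 0.35)]
```

Request:
move_arm(series="0.1 2 0.1 1 0; 0.1 4 0.3 2 0; 0.1 5 0.3 2.5 0; 0.1 5 0.3 2.5 0")

```text
clock: 39.77
tcp_pos: [472.0, 315.7, 118.3]
tool_rot: [-0.011, -0.036, 0.999, -0.003]
force: [-15.8, -0.5, -4.2]
opening: 13.9
gripper_force: 97.8
```

```bash
python3 -c "
from h import *
st()"
```

```text
t 39.77 tcp [472.  315.7 118.3] toolY from worldY deg(ccw+) 4.2 F [-15.82  -0.51  -4.23] M [-0.45   2.879 -0.44 ] open 13.9 gf 97.8 j6 -1.08
```

Request:
move_arm(series="0.1 -6 0 -4 0; 0.1 -12 -1 -8 0; 0.4 -12 -1 -8 0; 0.4 -12 -1 -8 0; 0.4 -12 -1 -8 0; 0.6 -12 -1 20 0; 1 -5 0 45 0; 1 8 1 45 0; 1 8 1 45 0; 1 8 1 45 0", force=60)

```text
clock: 40.6
tcp_pos: [489.1, 319.0, 167.0]
tool_rot: [-0.0, -0.037, 0.999, 0.0]
force: [-1.1, -0.6, -0.9]
opening: 85.4
gripper_force: 0.0
```

```bash
python3 -c "
from h import *
st();c=manip.read_camera('wrist');print([r[:2] for r in rotor(c,Q1)])
print([(np.round(r['uv']),r['score']) for r in manip.search_frame('wrist','nut_a')][:3],proj(c,nut_of(*Q1)))
print([(np.round(r['uv']),r['score']) for r in manip.search_frame('side','core_a')][:3])"
```

```text
t 40.6 tcp [489.1 319.  167. ] toolY from worldY deg(ccw+) 4.3 F [-1.15 -0.64 -0.94] M [-0.001 -0.031 -0.   ] open 85.4 gf 0.0 j6 -1.09
[(np.float32(42.390625), 18), (np.float32(42.585938), 32), (np.float32(43.01172), 24), (np.float32(43.09375), 28), (np.float32(43.654297), 16)]
[(array([278., 218.]), 0.86), (array([ 26., 282.]), 0.64)] [279.60139265 199.01114962]
[(array([258., 229.]), 0.83), (array([264., 194.]), 0.8), (array([254., 171.]), 0.66)]
```

Request:
move_arm(series="1 -1 -1 -35 0; 1 -1 -1 -65 0; 1 -1 -1 -85 0; 1 -1 -1 -96 0; 1 -1 -1 -100 0; 1 -1 -1 -100 0")

```text
clock: 41.25
tcp_pos: [487.5, 317.9, 66.6]
tool_rot: [-0.001, -0.037, 0.999, -0.0]
force: [0.1, -0.1, 0.7]
opening: 85.3
gripper_force: 0.0
```

Request:
move_arm(series="0.6 0 0 0 0; 0.6 0 0 0 0; 0.6 0 0 0 0; 0.6 0 0 0 0; 0.6 0 0 0 0", force=60)

```text
clock: 41.67
tcp_pos: [488.8, 318.6, 70.0]
tool_rot: [0.002, -0.038, 0.999, 0.001]
force: [-2.4, -0.9, 7.5]
opening: 63.4
gripper_force: 63.7
```

```bash
python3 -c "
from h import *
st()"
```

```text
t 41.67 tcp [488.8 318.6  70. ] toolY from worldY deg(ccw+) 4.3 F [-2.37 -0.86  7.48] M [-0.326  0.318  0.057] open 63.4 gf 63.7 j6 -1.09
```

Request:
move_arm(series="0.6 -1 0 4 0; 0.6 -1 0 4 0; 0.6 2 0.2 6 0; 0.6 5 0.4 7.5 0; 0.6 8 0.6 9.5 0; 0.6 10 0.7 10.5 0; 0.6 10 0.7 10.5 0")

```text
clock: 42.25
tcp_pos: [498.6, 318.8, 77.9]
tool_rot: [0.0, -0.037, 0.999, 0.0]
force: [-0.5, -0.9, -3.6]
opening: 63.1
gripper_force: 66.0
```

```bash
python3 -c "
from h import *
st()"
```

```text
t 42.25 tcp [498.6 318.8  77.9] toolY from worldY deg(ccw+) 4.3 F [-0.51 -0.91 -3.65] M [0.019 0.235 0.008] open 63.1 gf 66.0 j6 -1.1
```

Request:
move_arm(series="0.6 -3 -0.2 5 0; 0.6 -7.5 -0.5 13 0; 0.6 -12.5 -0.8 21 0; 0.6 -17 -1 30 0; 0.6 -17 -1 60 0; 0.6 -17 -1 95 0; 0.6 -17 -1 130 0; 0.6 -17 -1 150 0; 0.6 -17 -1 150 0")

```text
clock: 43.0
tcp_pos: [483.1, 319.4, 234.8]
tool_rot: [0.006, -0.038, 0.999, 0.003]
force: [1.6, 0.1, -3.6]
opening: 62.8
gripper_force: 67.2
```

```bash
python3 -c "
from h import *
np.set_printoptions(precision=1,suppress=True)
st();c=manip.read_camera('side');save(c,'s2');print([(np.round(r['uv']),round(r['score'],2)) for r in manip.search_frame('side','core_a')][:4])
for k in ('nut_a','core_a'): print(k,[(np.round(r['uv']),round(r['score'],2)) for r in manip.search_frame('side',k)][:4])
c=manip.read_camera('side')
for n,p in (('tcp',[481.6,318,228]),): print(n,proj(c,p))
t=manip.read_camera('top');r=manip.trace('top','tray')
for x in r[:2]:
  k,_=cv2.findContours(x['mask'].astype(np.uint8),0,2);k=max(k,key=cv2.contourArea);b=cv2.boxPoints(cv2.minAreaRect(k));print(x['score'],[onz(t,u,18) for u in b])
g=lambda x,y,z=18:onz(t,(130+(x+.5)/2.75-.5,190+(y+.5)/2.75-.5),z)
P=[g(*a) for a in [(600,146),(703,95),(757,190),(653,243)]];print(P,np.mean(P,0))
"
```

```text
t 43.0 tcp [483.1 319.4 234.8] toolY from worldY deg(ccw+) 4.3 F [ 1.6  0.1 -3.6] M [0. 0. 0.] open 62.8 gf 67.2 j6 -1.08
[(array([268., 191.]), 0.86), (array([257., 232.]), 0.7), (array([253., 129.]), 0.6)]
nut_a [(array([256., 231.]), 0.97), (array([266., 193.]), 0.96), (array([252., 127.]), 0.84)]
core_a [(array([268., 191.]), 0.86), (array([257., 232.]), 0.7), (array([253., 129.]), 0.6)]
tcp [250.3 128.7]
0.67 [array([ 522.1, -209.4,   18. ]), array([ 580.8, -326.9,   18. ]), array([ 466. , -380.7,   18. ]), array([ 408.5, -264.3,   18. ])]
[array([ 519.2, -207.7,   18. ]), array([ 575.3, -321.1,   18. ]), array([ 471.9, -376.6,   18. ]), array([ 414.8, -263. ,   18. ])] [ 495.3 -292.1   18. ]
```

Request:
move_arm(series="0.6 2 -12 0 0; 0.6 6 -36 0 0; 0.6 12 -70 0 0; 0.6 18 -106 0 0; 0.6 24 -144 0 0; 0.6 28 -182 0 0; 0.6 30 -220 0 0; 0.6 32 -258 0 0; 0.6 32 -296 0 0; 0.6 30 -334 0 0; 0.6 26 -372 0 0; 0.6 20 -410 0 0; 0.6 14 -448 0 0; 0.6 8 -486 0 0; 0.6 2 -524 0 0; 0.6 -6 -560 0 0; 0.6 -12 -590 0 0; 0.6 -14 -606 0 0; 0.6 -14 -612 0 0; 0.6 -14 -612 0 0")

```text
clock: 45.02
tcp_pos: [466.3, -295.6, 227.1]
tool_rot: [-0.0, -0.036, 0.999, 0.0]
force: [-0.4, 0.7, -3.4]
opening: 62.7
gripper_force: 67.2
```

```bash
python3 -c "
from h import *
st()"
```

```text
t 45.02 tcp [ 466.3 -295.6  227.1] toolY from worldY deg(ccw+) 4.1 F [-0.41  0.75 -3.36] M [ 0.024 -0.04   0.003] open 62.7 gf 67.2 j6 -2.23
```

Request:
move_arm(series="0.6 1 1 -30 0; 0.6 2 2 -70 0; 0.6 2 2 -110 0; 0.6 2 2 -145 0; 0.6 2 2 -165 0; 0.6 2 2 -173 0; 0.6 2 2 -173 0; 0.6 2 2 -173 0")

```text
clock: 45.68
tcp_pos: [469.9, -291.9, 55.7]
tool_rot: [0.001, -0.038, 0.999, -0.0]
force: [0.7, 0.4, -2.5]
opening: 62.7
gripper_force: 67.2
```

Request:
move_arm(series="0.6 0 0 -3 0; 0.6 0 0 -6 0; 0.6 0 0 -6 0")

```text
clock: 45.93
tcp_pos: [469.4, -292.4, 49.6]
tool_rot: [0.001, -0.037, 0.999, -0.0]
force: [-0.4, -0.3, -2.9]
opening: 62.5
gripper_force: 67.2
```

Request:
move_arm(series="0.6 0 0 -2 0; 0.6 0 0 -4 0; 0.6 0 0 -4 0")

```text
clock: 46.18
tcp_pos: [470.0, -292.6, 46.2]
tool_rot: [0.001, -0.037, 0.999, -0.0]
force: [-0.3, 1.9, 4.0]
opening: 63.0
gripper_force: 68.1
```

Request:
move_arm(series="0.6 0 0 -1 0; 0.6 2 0 -2 0; 0.6 5 0.4 -3 0; 0.6 8 0.6 -4.5 0; 0.6 11 0.8 -6 0; 0.6 11 0.8 -6 0", force=25)

```text
clock: 46.68
tcp_pos: [484.1, -292.3, 43.3]
tool_rot: [0.005, -0.037, 0.999, -0.002]
force: [2.3, 5.3, 20.6]
opening: 62.5
gripper_force: 68.8
```

```bash
cat >> h.py <<'E'
def tilt():
    c=manip.read_camera('side');n=[r for r in manip.search_frame('side','nut_a')];print('nut',[(np.round(r['uv']),round(r['score'],2)) for r in n])
    m=[r for r in manip.trace('side','core_a')]
    for r in m[:5]:
        ys,xs=np.nonzero(r['mask']);print('core',np.round(r['uv']),round(r['score'],2),xs.min(),xs.max(),ys.min(),ys.max())
    for a in (0,10,20,30):
        t=np.radians(a);print(a,'nut top if low edge at 467:',np.round(proj(c,[467+28*np.cos(t)-98*np.sin(t),-293,4+28*np.sin(t)+98*np.cos(t)])),end=' ')
    print()
E
python3 -c "
from h import *
st();tilt()"
```

```text
t 46.68 tcp [ 484.1 -292.3   43.3] toolY from worldY deg(ccw+) 4.2 F [ 2.34  5.33 20.58] M [ 0.809 -0.077  0.045] open 62.5 gf 68.8 j6 -2.21
nut [(array([236., 282.]), 0.81), (array([256., 229.]), 0.81), (array([269., 190.]), 0.74)]
core [236. 282.] 0.9 218 247 263 297
core [266. 192.] 0.68 257 278 178 209
core [257. 230.] 0.57 246 270 213 249
core [266. 191.] 0.32 257 275 178 198
0 nut top if low edge at 467: [236. 257.] 10 nut top if low edge at 467: [228. 256.] 20 nut top if low edge at 467: [221. 256.] 30 nut top if low edge at 467: [213. 256.]
```

Request:
move_arm(series="0.6 3 0.2 -1 0; 0.6 6 0.4 -3 0; 0.6 9 0.6 -5 0; 0.6 9 0.6 -5 0")

```text
clock: 47.17
tcp_pos: [495.1, -292.3, 38.7]
tool_rot: [0.007, -0.037, 0.999, -0.003]
force: [5.6, 6.1, 19.0]
opening: 63.0
gripper_force: 67.6
```

```bash
python3 -c "
from h import *
st();tilt()"
```

```text
t 47.17 tcp [ 495.1 -292.3   38.7] toolY from worldY deg(ccw+) 4.2 F [ 5.64  6.06 19.  ] M [ 0.599 -0.735  0.065] open 63.0 gf 67.6 j6 -2.2
nut [(array([238., 283.]), 0.84), (array([258., 233.]), 0.78), (array([269., 190.]), 0.61)]
core [238. 285.] 0.7 223 249 262 297
core [258. 233.] 0.58 248 269 217 248
0 nut top if low edge at 467: [236. 257.] 10 nut top if low edge at 467: [228. 256.] 20 nut top if low edge at 467: [221. 256.] 30 nut top if low edge at 467: [213. 256.]
```

Request:
move_arm(series="0.75 -1 0 2 0; 0.78 -1 0 3 0; 0.8 -1 0 3 0; 0.9 -1 0 3 0; 1 -1 0 3 0; 1 -1 0 3 0; 1 -1 0 3 0")

```text
clock: 47.9
tcp_pos: [487.5, -290.7, 36.3]
tool_rot: [-0.001, -0.037, 0.999, 0.0]
force: [1.0, 0.1, -1.0]
opening: 85.5
gripper_force: 0.0
```

```bash
python3 -c "
from h import *
st();tilt()
c=manip.read_camera('wrist');save(c,'w10');print([(np.round(r['uv']),round(r['score'],2)) for r in manip.search_frame('wrist','nut_a')])
for a in (0,10,20,30):
  t=np.radians(a);print(a,np.round(proj(c,[473+28*np.cos(t)-98*np.sin(t),-292,4+28*np.sin(t)+98*np.cos(t)])))"
```

```text
t 47.9 tcp [ 487.5 -290.7   36.3] toolY from worldY deg(ccw+) 4.3 F [ 1.01  0.1  -1.  ] M [-0.031  0.047 -0.029] open 85.5 gf 0.0 j6 -2.2
nut [(array([267., 190.]), 0.93), (array([259., 230.]), 0.8)]
core [265. 193.] 0.96 257 279 178 209
core [239. 282.] 0.89 222 248 264 296
core [258. 231.] 0.64 248 269 212 249
0 nut top if low edge at 467: [236. 257.] 10 nut top if low edge at 467: [228. 256.] 20 nut top if low edge at 467: [221. 256.] 30 nut top if low edge at 467: [213. 256.] 
[]
0 [275. 430.]
10 [279. 388.]
20 [285. 329.]
30 [291. 257.]
```

Request:
move_arm(series="1 0 0 15 0; 1 0 0 40 0; 1 0 0 75 0; 1 0 0 110 0; 1 -20 0 150 0; 1 -50 0 170 0; 1 -80 0 190 0; 1 -80 0 190 0; 1 -80 0 190 0")

```text
clock: 48.9
tcp_pos: [407.5, -291.2, 228.4]
tool_rot: [0.001, -0.037, 0.999, -0.001]
force: [0.6, -0.5, -0.5]
opening: 85.6
gripper_force: 0.0
```

```bash
python3 -c "
from h import *
np.set_printoptions(precision=1,suppress=True)
st();tilt()
w=manip.read_camera('wrist');save(w,'w11');s=manip.read_camera('side');t=manip.read_camera('top')
out={}
for k,c in (('wrist',w),('top',t),('side',s)):
  for n in ('nut_a','core_a'): print(k,n,[(np.round(r['uv'],1),round(r['score'],2)) for r in manip.search_frame(k,n)][:5])
  print(k,'upright pred nut/foot',proj(c,[500,-292,102]),proj(c,[500,-292,12]),proj(c,[500,-292,70]))
  print([round(float(x['score']),2) for x in manip.trace(k,'shaft_1')],[(np.round(x['uv'])) for x in manip.search_frame(k,'shaft_1')])
"
```

```text
t 48.9 tcp [ 407.5 -291.2  228.4] toolY from worldY deg(ccw+) 4.2 F [ 0.6 -0.5 -0.5] M [-0.  0.  0.] open 85.6 gf 0.0 j6 -2.29
nut [(array([267., 191.]), 0.66), (array([264., 186.]), 0.61), (array([233., 280.]), 0.58), (array([255., 230.]), 0.58)]
core [235. 279.] 0.88 222 249 255 297
core [265. 194.] 0.75 258 278 178 208
core [259. 230.] 0.64 245 268 213 246
0 nut top if low edge at 467: [236. 257.] 10 nut top if low edge at 467: [228. 256.] 20 nut top if low edge at 467: [221. 256.] 30 nut top if low edge at 467: [213. 256.] 
wrist nut_a [(array([463.8, 320.4]), 0.84)]
wrist core_a [(array([466.3, 319. ]), 0.66), (array([274.4, 269.8]), 0.65)]
wrist upright pred nut/foot [270.1 308.3] [272.  263.4] [270.9 289.7]
[0.89] [array([548., 208.])]
top nut_a [(array([318.7, 238.2]), 0.96), (array([239.7, 226.2]), 0.92), (array([377. , 249.7]), 0.89), (array([320.5, 224.2]), 0.67)]
top core_a [(array([322.4, 233.8]), 0.93), (array([375.8, 247.9]), 0.78), (array([237.4, 226.4]), 0.65)]
top upright pred nut/foot [382.3 247.7] [375.8 249.4] [379.9 248.3]
[0.88, 0.72] [array([298., 179.]), array([282., 279.])]
side nut_a [(array([269.5, 191.9]), 0.96), (array([255.3, 229.2]), 0.95), (array([234.6, 277.7]), 0.73)]
side core_a [(array([257.2, 229.4]), 0.97), (array([237. , 281.9]), 0.96), (array([281. , 208.6]), 0.69), (array([264.7, 191.2]), 0.63)]
side upright pred nut/foot [237.7 257.1] [238.4 287.7] [238.  268.3]
[0.74, 0.65] [array([317., 236.]), array([220., 222.]), array([278., 212.]), array([269., 194.]), array([266., 191.])]
```

```bash
python3 -c "
from h import *
s=manip.read_camera('side')
for r in manip.trace('side','core_a'):
  m=r['mask']; ys,xs=np.nonzero(m)
  if ys.mean()>260:
    print([(y,int(xs[ys==y].min()),int(xs[ys==y].max())) for y in range(ys.min(),ys.max()+1,3)])
    print('pred upright axis',[np.round(proj(s,[497,-292,z])) for z in (4,40,80,102)])
w=manip.read_camera('wrist')
for q in (Q2,Q3): print(proj(w,nut_of(*q)))
"
```

```text
[(255, 234, 237), (258, 232, 239), (261, 232, 245), (264, 232, 245), (267, 228, 245), (270, 225, 247), (273, 222, 249), (276, 222, 249), (279, 223, 248), (282, 223, 247), (285, 225, 247), (288, 225, 247), (291, 225, 247), (294, 225, 247), (297, 226, 233)]
pred upright axis [array([237., 290.]), array([237., 278.]), array([237., 265.]), array([236., 257.])]
[767.1245867  383.47825916]
[486.7434425  348.73032967]
```

```bash
python3 -c "
from h import *
print(manip.hand_in())"
```

```text
the job is handed in; nothing more can be done
None
```

I handed the job in with about 49 s of the 72 s on the clock: the dragging core, the leftmost of the three (largest y), took 13–17 N at its tab to turn and now stands upright in the tray, all three wheels are turned about 75–85° and left so, and the camera checks show the other two cores in their cradles and both shaft wheels where they were.

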